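# Close a filled tin under the sash of the dust hood

### The arm

A 6-joint arm with a two-finger parallel gripper is mounted at the origin on a cart in front of the work surface, level with it; the furniture and walls round the work are solid. World frame = base frame: x ahead of the robot, y to its left, z up, the work surface at z = 0. Lengths are in mm, angles in degrees, forces in N, time in s.
With the tool pointing down it reaches from about 350 to 975 mm from the base axis. Payload 4.9 kg.
Tool frame: the origin (TCP) lies midway between the tips of the shut fingers; the grasp point (between the pads) lies 19 mm behind it; z points along the fingers, y is the direction in which the jaws open and shut (so a half turn about z gives the same grasp; the last joint's range is limited). The gripper opens to 85 mm and grips with 20 to 120 N. Pads are 22 mm wide; open, the fingers measure 114 mm over their backs; the gripper's body (76 mm by 85 mm) begins 54 mm behind the grasp point. The pads swing forward as they close: fully open they stand 13 mm farther back than shut.
Start: joints at [-71.734, 3.019, 92.412, -0, 84.569, -6.818], TCP at [264.96, -566.037, 231.304] pointing down, gripper open.
Joint ranges: [-172.51, 172.51], [-57.92, 126.97], [3.15, 148.05], [-58.71, 238.71], [5.1, 150.11], [-179.66, 179.66]. Speed limits (degrees/s): [147.25, 147.25, 180, 180, 180, 180].

### API

Orientations are given as a 3x3 rotation matrix whose columns are the frame's x, y, z axes.
In Python, from bench import arm gives the robot as it stands.
- The arm moves only by the tool arm_command, never from a script. Its argument "deltas" is a list of rows, each a list of 3 entries, a list of its own where there are three numbers: the shift along the world's x, y, z in m, then the turn, a rotation vector about the world's x, y, z in degrees, then the opening, from 0 (shut) to 1 (fully open). A call has 1 to 12 rows; each row shifts and turns the commanded pose from where the row before left it; what a row does not reach is not made up. A row lasts 1/10 s, in which the tool goes at most 50 mm and 8.59 degrees, less where a joint would pass 70% of its speed; a pose out of reach is approached as far as the arm can. A call with a gripper value outside its range is refused whole. The fingers move at their own pace and stop on an object; "squeeze" is the grip in N (left out, the last holds). Time passes only in rows, so rows that do not move let the fingers close. It gives the time, the measured TCP pose, the force and the opening at its end, in the units of the state.
- arm.get_obs(): the state, without advancing time (a new reading comes with each control period).
- arm.read_camera(name): name is "scene" or "top"; returns a dict with "color" (480x640x3 uint8, blue, green, red), "depth" (480x640 float32, mm along the optical axis (not along the pixel's ray), 0 where there is no reading), "fx", "fy", "cx", "cy" (pixels), "pose" (4x4, takes a point from camera to world coordinates). Camera axes: x right, y up, looking along -z (the intrinsics and any distortion apply to the point x, -y, -z); pixel columns grow to the right and rows downward; lengths in mm; the calibration is good to about 2 mm. A picture is of the moment at which its call begins.
- arm.hand_in(): hands the job in, once; it reports no verdict.
The state is a dict: "time_s": time; "joint_positions": joint angles; "qvel": joint speeds; "joint_torque": joint torques, N m; "tool_pos": TCP position; "tcp_rot": TCP orientation; "force": force on the tool from outside, world axes, zero at the start; "torque": the same for the moment, N m; "opening": finger opening in mm.
Only numpy, scipy, OpenCV 4.12 (cv2) and the standard library are available. Lean on these libraries where they do the work, as an engineer would, in place of code of your own. Each camera call takes 0.05 s, during which the arm holds its last target.

### The job

Put the filled tin away under the dust hood: raise the hood's sliding sash, which has a black handle bar, right up to its stop, then push the tin gently across the table, without squeezing or lifting it, through the doorway until it meets the stop strip at the back. Then lower the sash all the way down, not onto the tin, and only after that turn the orange lock collar on the roof, which has a black thumb post, to its stop at the red mark, so that its tongue lies over the sash. Leave all other things where they stand.

Things in the scene. Friction and masses are not known exactly. Their poses are not given: they have to be found in the camera images.
- hood: fixed bottomless dust hood, 200 mm wide, doorway facing right, blue roof top at z 148 mm. Origin on the table under the middle of the sash; x points into the hood, y to its left. Doorway 140 mm wide (y -70 to 70); jambs x -15 to 15; sash in the plane x = 0, 8 mm thick. Back at x 128. Inside, a black stop strip: face at x = 120 mm, z 32 to 58 mm. The tin slides on the table itself, no sill.
- tin_seat (a point): fixed point on the table inside the hood, at hood x = 68 mm, y = 0: where the underside centre of the tin stands when its rim meets the stop strip
- sash (a joint): height of the sash in m: 0 = fully down, 0.100 = upper stop. Clear pane in aluminium frame, 152 mm wide, lower edge 2 mm and upper edge 146 mm above the table when down. Friction holds it where it is left; raising takes 4 to 10 N, lowering 1 to 5 N.
- sash_handle (a point): middle of the black handle bar of the sash: bar 110 mm long along hood y, 16 mm deep (x), 12 mm high (z), 46 mm in front of the sash plane, carried by two arms at y = +-47 mm; 34 mm of free gap between bar and sash. 118 mm above the table when the sash is down; moves with the sash.
- collar (a joint): turn of the orange lock collar in rad, counterclockwise from above: 0 = open (tongue to hood +y, white mark; post to -y), 1.571 = locked, at its stop (tongue to -x over the sash, at the red mark; post to +x). Takes about 3 N at the post. The tongue strikes the pane if the sash is not down.
- collar_axis (a point): fixed point on the collar's axis at z 149 mm, hood x = 52 mm, y = 0. Collar ring of 58 mm diameter, its top 17 mm above this point; steel cap in its middle 25 mm above; tongue tip at radius 59 mm; tops of the tongue and the post's arm 11 mm above
- collar_post (a point): centre of the top of the black upright thumb post on the collar's arm, on the far side from the tongue: 16 mm diameter, 44 mm from the axis, its top 50 mm above collar_axis, 39 mm of it free above the arm
- filled_tin: open round gold tin filled with dark grains (to 10 mm or so below the rim), 104 mm wide at the rim, 72 mm at the foot, 54 mm high, 0.13 kg; origin at the middle of its underside
- empty_tin: the same tin, empty; bystander
- red_pot: white pot with red lid, 64 x 68 mm high; bystander, origin under its middle
- green_pot: white pot with green lid, 67 x 72 mm high; bystander, origin under its middle
- blue_pot: white pot with blue lid, 69 x 85 mm high; bystander, origin under its middle
- lids: pile of gold lids, 107 mm wide, 60 mm high; bystander, origin under its middle
- tamper: wooden tamper, 81 mm wide, 98 mm high; bystander, origin under its middle

How it is judged:
By the outcome, as a careful person would: the job done as asked, in the order asked, and still so for the second after the job is handed in, with the robot touching nothing.
It also fails if it takes over 72 s, if anything falls off the work surface, if the arm or the gripper's body presses on something with over 40 N, if the wrist force passes 120 N, or if a joint passes its speed limit or range.

## Working session

There is one attempt and no reset: what is moved stays moved. The work goes in short steps, Python scripts to look and compute and a tool call to move; the robot and the scene stay as the last step left them, time stands still between calls to the robot, and variables do not carry over. Pictures are saved under pics/ and viewed, and the job is handed in when it is done.

Besides the shell and the picture viewer there is one more tool, called after "Request:" by a JSON object that holds its "api" and its "payload". arm_command: Moves the arm, as the interface text tells. Its arguments: {"type":"object","properties":{"deltas":{"type":"array"},"squeeze":{"type":"number"}},"required":["deltas"]}

```bash
ls; mkdir -p pics
cat > h.py <<'E'
import numpy as np,cv2
from bench import arm
def px(c,u,v,d=None):
    if d is None:
        w=c["depth"][int(v)-1:int(v)+2,int(u)-1:int(u)+2]; w=w[w>0]; d=np.median(w)
    p=np.array([(u-c["cx"])/c["fx"]*d,-(v-c["cy"])/c["fy"]*d,-d,1]); return (np.array(c["pose"])@p)[:3]
def cloud(c):
    v,u=np.mgrid[0:480,0:640]; d=c["depth"]
    p=np.stack([(u-c["cx"])/c["fx"]*d,-(v-c["cy"])/c["fy"]*d,-d,np.ones_like(d)],-1)
    return (p@np.array(c["pose"]).T)[...,:3]
def save(c,n,crop=None,s=1):
    im=c["color"]
    if crop: im=im[crop[1]:crop[3],crop[0]:crop[2]]
    cv2.imwrite("pics/"+n+".png",cv2.resize(im,None,fx=s,fy=s,interpolation=cv2.INTER_CUBIC))
E
python3 - <<'E'
from h import *
for n in("scene","top"):
    c=arm.read_camera(n); save(c,n+"0"); print(n,c["fx"],c["cx"],c["cy"],c["pose"],c.keys()); np.save("/tmp/"+n,c,allow_pickle=True)
print(arm.get_obs())
E
```

```text
pics
scene 578.0912993273126 319.98594653671546 245.69546515254444 [[ 1.18767724e-01 -4.51457568e-01  8.84353036e-01  1.87710152e+03]
 [ 9.92703041e-01  3.52824785e-02 -1.15307501e-01 -1.63281400e+02]
 [ 2.08542770e-02  8.91594757e-01  4.52353720e-01  7.98428512e+02]
 [ 0.00000000e+00  0.00000000e+00  0.00000000e+00  1.00000000e+00]] dict_keys(['color', 'depth', 'fx', 'fy', 'cx', 'cy', 'pose'])
top 592.9507109675319 318.8248405655967 229.98272464898417 [[-3.16607418e-01  8.91172898e-01 -3.24916311e-01  1.19593327e+02]
 [-9.48525446e-01 -2.94665241e-01  1.16068397e-01  1.82400833e+02]
 [ 7.69546679e-03  3.44939505e-01  9.38593372e-01  1.55222184e+03]
 [ 0.00000000e+00  0.00000000e+00  0.00000000e+00  1.00000000e+00]] dict_keys(['color', 'depth', 'fx', 'fy', 'cx', 'cy', 'pose'])
{'time_s': 0.1, 'joint_positions': array([-7.17346713e+01,  3.05380949e+00,  9.24825135e+01, -3.12043070e-04,
        8.45675568e+01, -6.81656098e+00]), 'qvel': array([-0.00285211, -0.13968291, -0.18273562, -0.04916731, -0.03524668,
       -0.02153352]), 'joint_torque': array([ 3.00138026e-04, -3.94900811e+01, -3.71365178e+01, -9.20293201e-05,
        3.85876803e-03, -9.52222365e-06]), 'tool_pos': array([ 264.78891998, -565.53611812,  230.20018297]), 'tcp_rot': array([[ 9.05702676e-01,  4.23913120e-01, -5.73388411e-04],
       [ 4.23913456e-01, -9.05701068e-01,  1.71999347e-03],
       [ 2.09809302e-04, -1.80086975e-03, -9.99998356e-01]]), 'force': array([-0.10682162, -0.07401213,  0.41813785]), 'torque': array([-0.05071457,  0.01832929, -0.01228088]), 'opening': 85.49086897831307}
```

View pics/scene0.png

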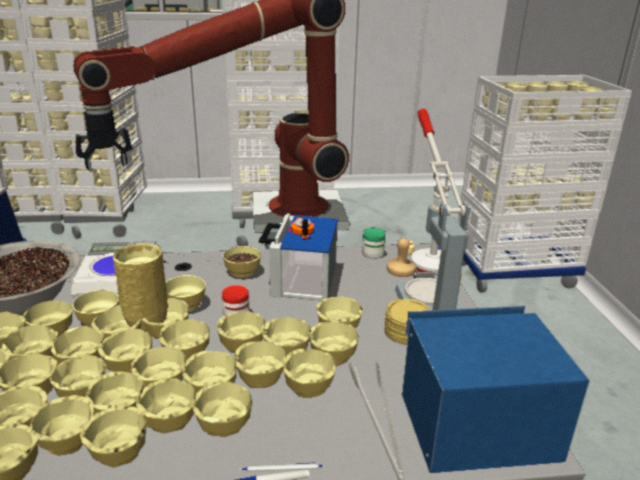

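View pics/top0.png

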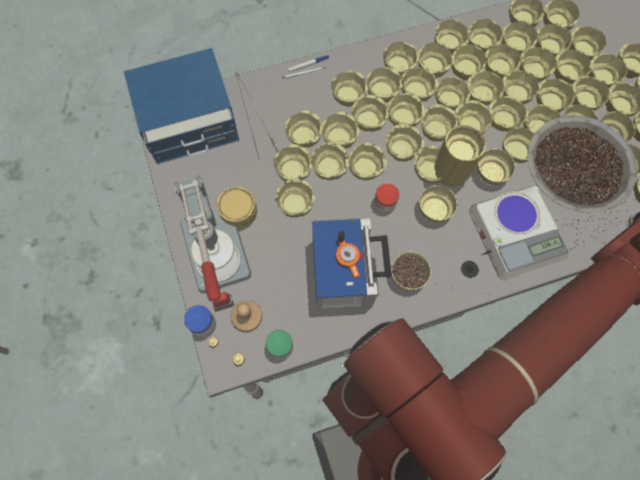

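Run:
```python
from h import *
t=np.load("/tmp/top.npy",allow_pickle=True).item(); s=np.load("/tmp/scene.npy",allow_pickle=True).item()
save(t,"t1",(290,170,490,320),4); save(s,"s1",(200,200,400,350),4)
```

```text
(no output)
```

View pics/t1.png

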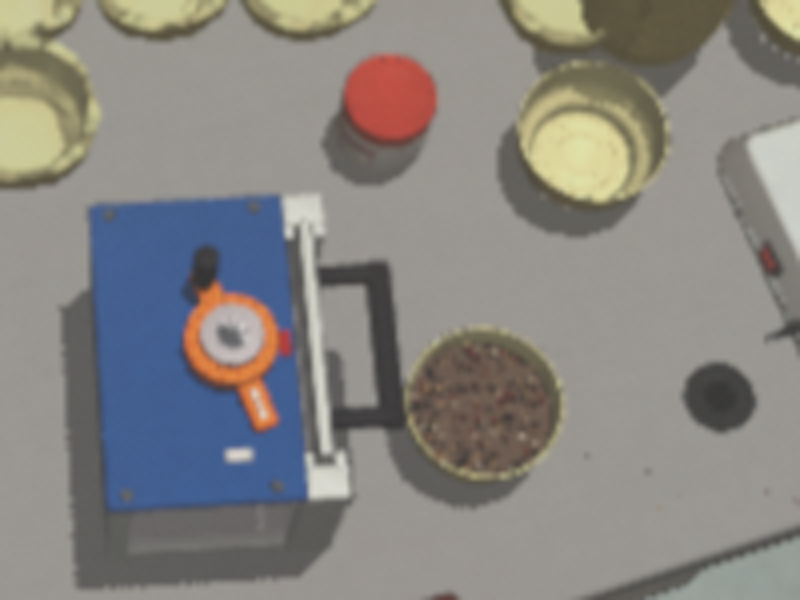

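View pics/s1.png

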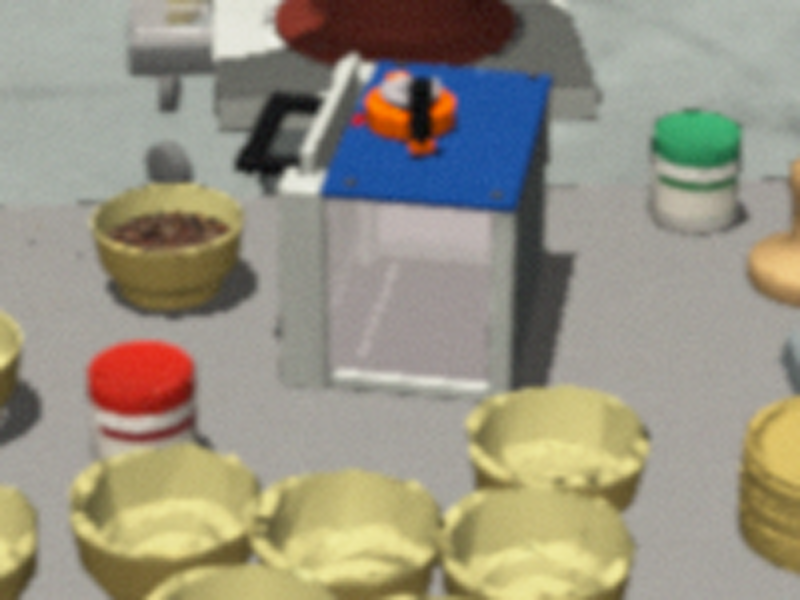

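```bash
cat >> h.py <<'E'
def ray(c,u,v,z):
    P=np.array(c["pose"]);d=P[:3,:3]@np.array([(u-c["cx"])/c["fx"],-(v-c["cy"])/c["fy"],-1]);o=P[:3,3]
    return o+d*(z-o[2])/d[2]
E
python3 - <<'E'
from h import *
np.set_printoptions(precision=1,suppress=True)
t=np.load("/tmp/top.npy",allow_pickle=True).item()
X=cloud(t); c=t["color"].astype(int)
b,g,r=c[...,0],c[...,1],c[...,2]
m=(b>r+60)&(X[...,2]>120)&(X[...,2]<165); m[:200]=0;m[:,:300]=0;m[:,420:]=0
P=X[m];print(len(P),P.mean(0),np.median(P[:,2]))
u,v=np.where(m)[1],np.where(m)[0]
rp=np.array([ray(t,a,bb,148)[:2] for a,bb in zip(u,v)],np.float32)
box=cv2.minAreaRect(rp);print(box,cv2.boxPoints(box))
def q(n,U,V,z=None):
    uu,vv=290+U/4-.375,170+V/4-.375
    print(n,px(t,uu,vv), ray(t,uu,vv,z)if z else '')
q("postTop",206,255,199);q("cap",230,334,174);q("tongue",265,417,160)
for U,V in((380,275),(385,300),(388,345),(392,390),(396,415)):q("bar",U,V,124)
for U,V in((298,230),(312,330),(325,450)):q("sashtop",U,V,146)
q("jamb1",303,200,148);q("jamb2",330,490,148)
q("redmark",286,342,148);q("white",238,455,148)
q("grain",485,403)
q("table",600,300)
for n,U,V,z in(("Trimfit",485,403,54),):q(n,U,V,z)
# rim of tin
lo=[ray(t,290+U/4-.375,170+V/4-.375,54)[:2] for U,V in((406,400),(562,400),(484,327),(484,478),(430,347),(540,347),(430,458),(540,458))]
lo=np.array(lo);A=np.c_[2*lo,np.ones(len(lo))];s=np.linalg.lstsq(A,(lo**2).sum(1),rcond=None)[0];print("tin",s[:2],np.sqrt(s[2]+s[0]**2+s[1]**2))
q("redpot",390,100);q("empty",590,135,54)
q("plug",720,397)
E
```

```text
2738 [520.5  -7.7 149.4] 149.39617883423932
((522.5610961914062, -15.407119750976562), (119.78719329833984, 195.2321014404297), 75.04439544677734) [[412.8 -48.1]
 [601.4 -98.5]
 [632.3  17.3]
 [443.7  67.6]]
postTop [562.  -33.2 201.1] [562.7 -33.6 199. ]
cap [517.4 -34.3 175.6] [517.9 -34.6 174. ]
tongue [464.5 -39.  162.4] [465.1 -39.4 160. ]
bar [ 534.5 -142.7  141.2] [ 539.5 -146.6  124. ]
bar [ 517.5 -139.5  142.5] [ 522.8 -143.7  124. ]
bar [ 489.3 -130.9  142.1] [ 494.  -134.9  124. ]
bar [ 461.2 -122.9  141.9] [ 465.5 -126.8  124. ]
bar [ 445.9 -120.   139.6] [ 449.5 -123.4  124. ]
sashtop [ 573.8 -100.4  158. ] [ 577.7 -102.9  146. ]
sashtop [508.1 -85.5 161.2] [512.4 -88.4 146. ]
sashtop [434.  -66.9 160.6] [437.3 -69.5 146. ]
jamb1 [ 596.  -113.   145.5] [ 595.2 -112.4  148. ]
jamb2 [412.2 -63.3 148.4] [412.3 -63.3 148. ]
redmark [508.6 -69.4 151.4] [509.5 -70.  148. ]
white [450.1 -17.2 150.1] [450.6 -17.5 148. ]
grain [ 458.9 -201.3   36.4] 
table [ 511.  -313.4   -0. ] 
Trimfit [ 458.9 -201.3   36.4] [ 454.9 -196.9   54. ]
tin [ 455.9 -197. ] 52.008523868061026
redpot [ 672.8 -211.    66.9] 
empty [ 625.5 -351.6    7.2] [ 610.1 -335.4   54. ]
plug [ 420.7 -364.9   -1.3]
```

Request:
{"api": "arm_command", "payload": {"deltas": [[[0.019, 0.0364, 0], [0, 0, -3.33], 0.45], [[0.019, 0.0364, 0], [0, 0, -3.33], 0.45], [[0.019, 0.0364, 0], [0, 0, -3.33], 0.45], [[0.019, 0.0364, 0], [0, 0, -3.33], 0.45], [[0.019, 0.0364, 0], [0, 0, -3.33], 0.45], [[0.019, 0.0364, 0], [0, 0, -3.33], 0.45], [[0.019, 0.0364, 0], [0, 0, -3.33], 0.45], [[0.019, 0.0364, 0], [0, 0, -3.33], 0.45], [[0.019, 0.0364, 0], [0, 0, -3.33], 0.45], [[0.019, 0.0364, 0], [0, 0, -3.33], 0.45], [[0.019, 0.0364, 0], [0, 0, -3.33], 0.45], [[0.019, 0.0364, 0], [0, 0, -3.33], 0.45]], "squeeze": 40}}

```text
time_s: 1.3
tool_pos: [493.2, -127.5, 230.9]
tcp_rot: [[0.966, -0.259, -0.0], [-0.259, -0.966, 0.0], [-0.0, -0.0, -1.0]]
force: [0.5, -0.4, -0.5]
opening: 38.5
```

Run:
```python
from h import *
c=arm.read_camera("scene");save(c,"s2",(200,130,400,280),4)
o=arm.get_obs();print(o["joint_positions"].round(1),o["tool_pos"])
c=arm.read_camera("top");save(c,"t2",(290,170,490,320),3)
```

```text
[-22.4 -13.  107.5   0.3  85.5  82.4] [ 495.09865875 -122.80256952  230.89653814]
```

View pics/s2.png

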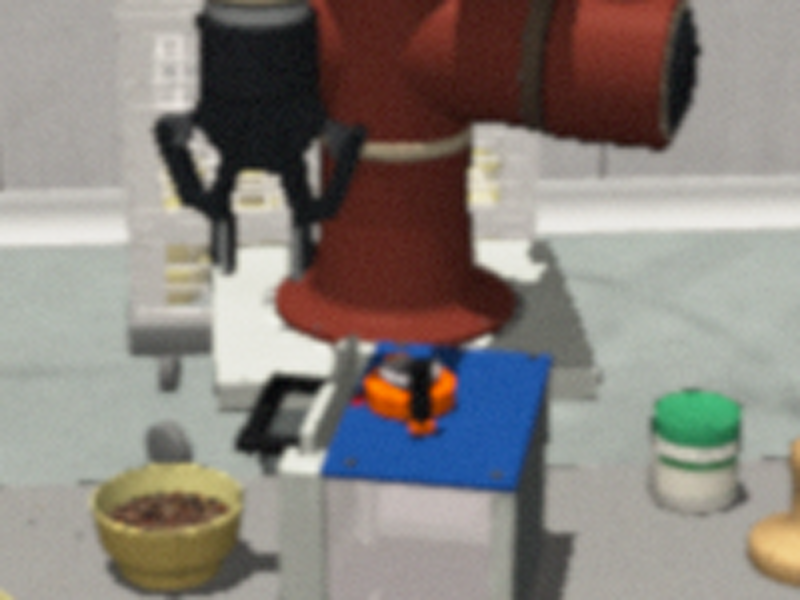

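View pics/t2.png

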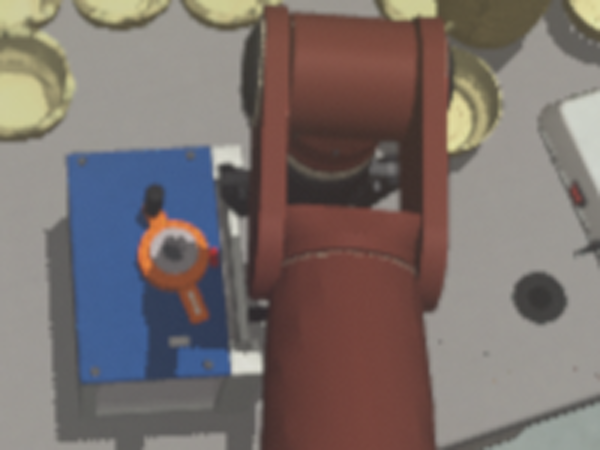

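Request:
{"api": "arm_command", "payload": {"deltas": [[[0, 0, 0], [0, 0, 0], 0.45], [[0, 0, -0.015], [0, 0, 0], 0.45], [[0, 0, -0.02], [0, 0, 0], 0.45], [[0, 0, -0.02], [0, 0, 0], 0.45], [[0, 0, -0.015], [0, 0, 0], 0.45], [[0, 0, 0], [0, 0, 0], 0.45], [[0, 0, 0], [0, 0, 0], 0.45]]}}

```text
time_s: 2.1
tool_pos: [492.6, -129.8, 160.9]
tcp_rot: [[0.966, -0.258, -0.001], [-0.258, -0.966, 0.0], [-0.001, -0.0, -1.0]]
force: [0.4, -0.6, -0.3]
opening: 38.9
```

Run:
```python
from h import *
c=arm.read_camera("scene");save(c,"s3",(220,170,370,282),5)
o=arm.get_obs();print(o["joint_positions"].round(1),o["tool_pos"],o["force"])
```

```text
[-23.1 -10.  111.6  -0.   78.3  81.8] [ 493.22342672 -129.86991414  161.92774162] [ 0.11552329 -0.40148834 -0.15647794]
```

View pics/s3.png

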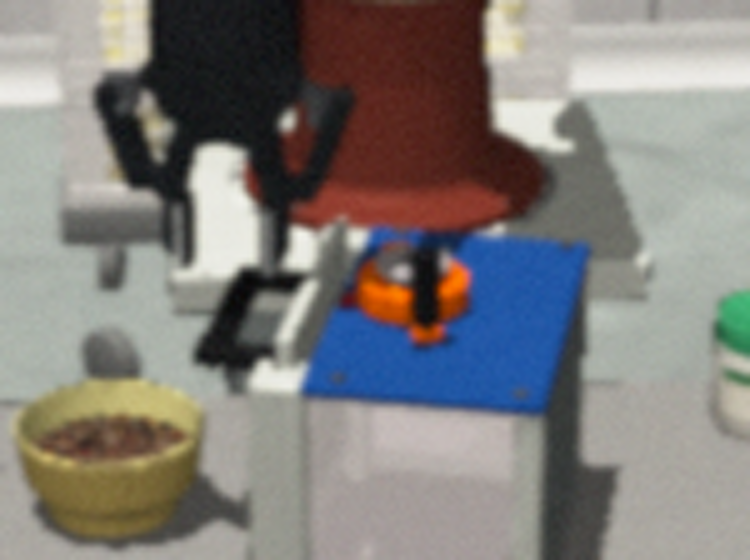

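Run:
```python
from h import *
s=np.load("/tmp/scene.npy",allow_pickle=True).item()
P=np.array(s["pose"])
def pr(p):
    q=np.linalg.inv(P)@np.r_[p,1]; return np.array([s["cx"]+s["fx"]*q[0]/-q[2], s["cy"]-s["fy"]*q[1]/-q[2]])
H=np.array([504.5,-84.8,0]);ex=np.array([.258,.966,0]);ey=np.array([-.966,.258,0])
def hp(x,y,z): return pr(H+ex*x+ey*y+[0,0,z])
f=lambda p:((p-[220,170])*5+2).round()
print("bar top corners",[f(hp(x,y,140)) for x in(-54,-38) for y in(-55,55)])
print("sash top",[f(hp(0,y,162)) for y in(-76,76)])
print("roof",[f(hp(x,y,148)) for x in(12,131) for y in(-100,100)])
print("tips",[f(pr(np.array([493,-129.8,159])+ex*d)) for d in(-19,19)])
```

```text
bar top corners [array([189., 350.]), array([237., 262.]), array([220., 353.]), array([266., 265.])]
sash top [array([283., 338.]), array([341., 218.])]
roof [array([298., 387.]), array([371., 225.]), array([536., 407.]), array([584., 242.])]
tips [array([191., 271.]), array([262., 277.])]
```

Request:
{"api": "arm_command", "payload": {"deltas": [[[0, 0.0015, -0.01], [0, 0, 0], 0.45], [[0, 0, -0.013], [0, 0, 0], 0.45], [[0, 0, -0.013], [0, 0, 0], 0.45], [[0, 0, 0], [0, 0, 0], 0.45], [[0, 0, 0], [0, 0, 0], 0.45]]}}

```text
time_s: 2.65
tool_pos: [492.5, -127.5, 124.4]
tcp_rot: [[0.967, -0.257, -0.002], [-0.257, -0.967, 0.001], [-0.002, -0.0, -1.0]]
force: [-0.1, 0.2, -0.6]
opening: 38.5
```

Run:
```python
from h import *
c=arm.read_camera("scene");save(c,"s4",(220,170,370,282),5)
o=arm.get_obs();print(o["joint_positions"].round(1),o["tool_pos"],o["force"])
```

```text
[-22.9  -7.8 113.4   0.   74.5  82. ] [ 492.96130063 -127.69315389  125.14740096] [ 0.02111713 -0.11160202 -0.73751303]
```

View pics/s4.png

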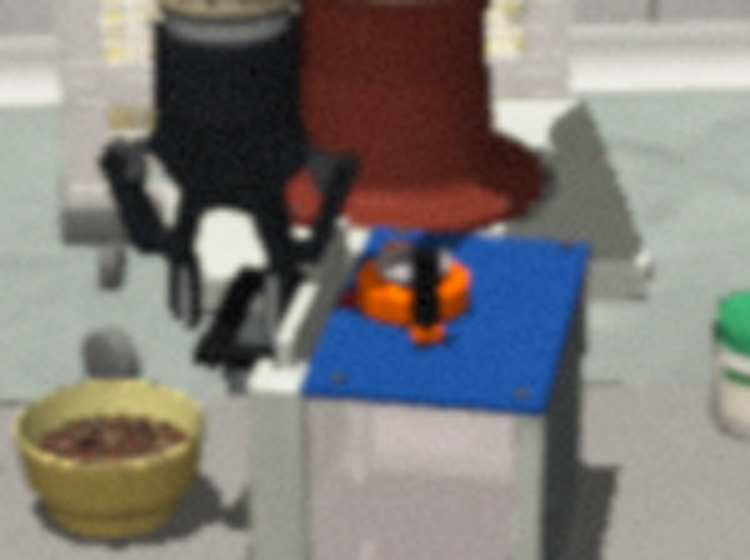

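Request:
{"api": "arm_command", "payload": {"deltas": [[[0, 0, 0], [0, 0, 0], 0.1], [[0, 0, 0], [0, 0, 0], 0.0], [[0, 0, 0], [0, 0, 0], 0.0], [[0, 0, 0], [0, 0, 0], 0.0], [[0, 0, 0], [0, 0, 0], 0.0]], "squeeze": 40}}

```text
time_s: 3.2
tool_pos: [493.0, -129.5, 126.1]
tcp_rot: [[0.966, -0.257, 0.0], [-0.257, -0.966, -0.004], [0.001, 0.004, -1.0]]
force: [-2.4, -5.6, 0.8]
opening: 14.2
```

Request:
{"api": "arm_command", "payload": {"deltas": [[[0, -0.0015, 0.005], [0, 0, 0], 0.0], [[0, 0, 0.01], [0, 0, 0], 0.0], [[0, 0, 0.012], [0, 0, 0], 0.0], [[0, 0, 0.012], [0, 0, 0], 0.0], [[0, 0, 0.012], [0, 0, 0], 0.0], [[0, 0, 0.012], [0, 0, 0], 0.0], [[0, 0, 0.008], [0, 0, 0], 0.0], [[0, 0, 0], [0, 0, 0], 0.0]]}}

```text
time_s: 4.0
tool_pos: [493.0, -129.6, 197.5]
tcp_rot: [[0.966, -0.257, 0.0], [-0.257, -0.966, -0.001], [0.0, 0.001, -1.0]]
force: [-0.7, -2.0, 1.5]
opening: 14.9
```

Request:
{"api": "arm_command", "payload": {"deltas": [[[0, 0, 0.005], [0, 0, 0], 0.0], [[0, 0, 0.005], [0, 0, 0], 0.0], [[0, 0, 0.002], [0, 0, 0], 0.0]]}}

```text
time_s: 4.3
tool_pos: [492.9, -129.5, 207.8]
tcp_rot: [[0.966, -0.257, -0.0], [-0.257, -0.966, -0.001], [0.0, 0.001, -1.0]]
force: [2.0, -4.2, -8.9]
opening: 14.8
```

Request:
{"api": "arm_command", "payload": {"deltas": [[[0, 0, 0.002], [0, 0, 0], 0.0], [[0, 0, 0.002], [0, 0, 0], 0.0]]}}

```text
time_s: 4.5
tool_pos: [492.8, -129.5, 210.4]
tcp_rot: [[0.966, -0.257, -0.0], [-0.257, -0.966, -0.0], [-0.0, 0.001, -1.0]]
force: [7.0, -5.8, -18.0]
opening: 14.7
```

Request:
{"api": "arm_command", "payload": {"deltas": [[[0, 0, 0.002], [0, 0, 0], 0.0], [[0, 0, 0.002], [0, 0, 0], 0.0]]}}

```text
time_s: 4.7
tool_pos: [492.7, -129.4, 210.6]
tcp_rot: [[0.966, -0.257, -0.001], [-0.257, -0.966, 0.0], [-0.001, 0.0, -1.0]]
force: [15.8, -8.3, -33.1]
opening: 14.6
```

Request:
{"api": "arm_command", "payload": {"deltas": [[[0, 0, -0.004], [0, 0, 0], 0.0], [[0, 0, 0], [0, 0, 0], 0.45], [[0, 0, 0], [0, 0, 0], 0.45], [[0, 0, 0], [0, 0, 0], 0.45], [[0, 0, 0.015], [0, 0, 0], 0.45], [[0, 0, 0.02], [0, 0, 0], 0.45], [[0, 0, 0.02], [0, 0, 0], 0.45], [[0, 0, 0], [0, 0, 0], 0.45]]}}

```text
time_s: 5.5
tool_pos: [494.8, -129.9, 272.7]
tcp_rot: [[0.967, -0.257, 0.008], [-0.257, -0.967, -0.003], [0.008, 0.001, -1.0]]
force: [-0.4, 0.1, 0.7]
opening: 38.7
```

Run:
```python
from h import *
c=arm.read_camera("scene");save(c,"s5",(190,100,390,250),4)
o=arm.get_obs();print(o["joint_positions"].round(1),o["tool_pos"],o["force"])
X=cloud(c)
# heightmap near push zone
for x in range(340,660,40):
  row=[]
  for y in range(-600,-150,40):
    m=(abs(X[...,0]-x-20)<20)&(abs(X[...,1]-y-20)<20)&(X[...,2]>-20)&(X[...,2]<180)
    row.append(int(X[...,2][m].max()) if m.sum()>3 else -1)
  print(x,row)
```

```text
[-23.1 -14.3 104.8   0.   89.2  81.8] [ 494.07668277 -129.57025596  270.42774086] [ 0.50563975  0.05944368 -0.19169804]
340 [62, 63, 63, 63, 62, 5, 4, 3, 4, -1, -1, 4]
380 [64, 65, 65, 64, 60, 6, 5, 6, 5, 56, 56, 42]
420 [68, 71, -1, -1, 36, 34, 7, 5, 57, 54, 43, 54]
460 [74, 71, -1, -1, 2, 5, 5, 5, 54, 56, 56, 55]
500 [109, 72, -1, -1, -1, -1, -1, 5, 4, 55, 56, 7]
540 [108, 71, 71, -1, -1, 54, 56, 57, 4, -1, 4, 5]
580 [108, 60, 51, -1, -1, 55, 15, 55, 4, -1, 4, 147]
620 [107, 55, 56, 179, 179, 178, 53, 57, 6, 71, 70, 4]
```

View pics/s5.png

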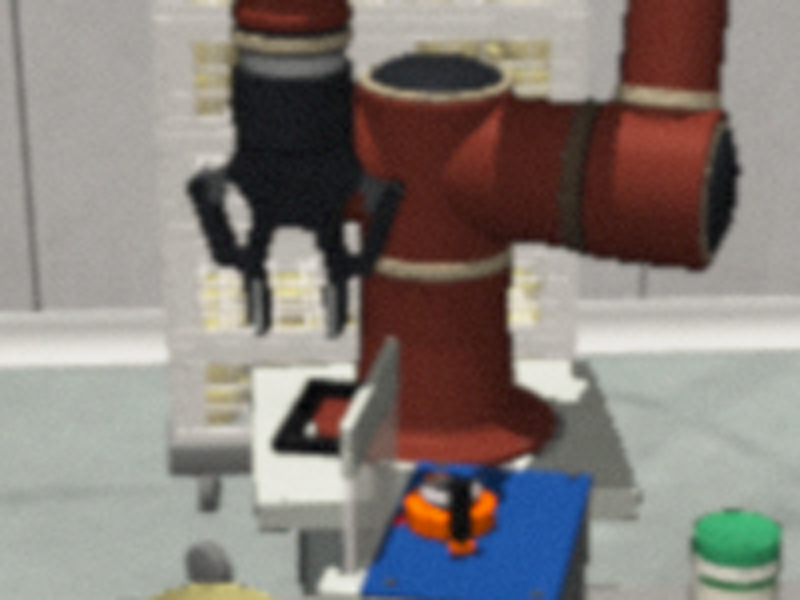

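Request:
{"api": "arm_command", "payload": {"deltas": [[[-0.0048, -0.012, 0], [0, 0, 7.5], 0.6], [[-0.0048, -0.012, 0], [0, 0, 7.5], 0.6], [[-0.0048, -0.012, 0], [0, 0, 7.5], 0.6], [[-0.0048, -0.012, 0], [0, 0, 7.5], 0.6], [[-0.0048, -0.012, 0], [0, 0, 7.5], 0.6], [[-0.0048, -0.012, 0], [0, 0, 7.5], 0.6], [[-0.0048, -0.012, 0], [0, 0, 7.5], 0.6], [[-0.0048, -0.012, 0], [0, 0, 7.5], 0.6], [[-0.0048, -0.012, 0], [0, 0, 7.5], 0.6], [[-0.0048, -0.012, 0], [0, 0, 7.5], 0.6], [[-0.0048, -0.012, 0], [0, 0, 7.5], 0.6], [[-0.0048, -0.012, 0], [0, 0, 7.5], 0.6]]}}

```text
time_s: 6.75
tool_pos: [434.7, -273.3, 266.2]
tcp_rot: [[0.251, 0.968, -0.001], [0.968, -0.251, 0.001], [0.001, -0.002, -1.0]]
force: [-0.2, -0.2, 0.1]
opening: 51.1
```

Request:
{"api": "arm_command", "payload": {"deltas": [[[0, 0, 0], [4.83, -1.29, 0], 0.6], [[0, 0, 0], [4.83, -1.29, 0], 0.6], [[0, 0, 0], [4.83, -1.29, 0], 0.6], [[0, 0, 0], [4.83, -1.29, 0], 0.6], [[0, 0, 0], [0, 0, 0], 0.6]]}}

```text
time_s: 7.25
tool_pos: [434.3, -274.1, 265.2]
tcp_rot: [[0.245, 0.966, 0.087], [0.907, -0.259, 0.333], [0.344, -0.003, -0.939]]
force: [-1.3, -0.3, -0.0]
opening: 51.2
```

Run:
```python
from h import *
o=arm.get_obs();print(o["joint_positions"].round(1),o["tool_pos"],o["tcp_rot"].round(3))
```

```text
[-49.6  -7.7 101.3  16.5  98.  -33.9] [ 434.30735348 -274.09704651  265.20973814] [[ 0.245  0.966  0.087]
 [ 0.907 -0.259  0.333]
 [ 0.344 -0.003 -0.939]]
```

Request:
{"api": "arm_command", "payload": {"deltas": [[[0, 0, -0.01], [4.83, -1.29, 0], 0.6], [[0, 0, -0.01], [4.83, -1.29, 0], 0.6], [[0, 0, -0.01], [4.83, -1.29, 0], 0.6], [[0, 0, -0.01], [4.83, -1.29, 0], 0.6], [[0, 0, -0.01], [4.83, -1.29, 0], 0.6], [[0, 0, -0.01], [4.83, -1.29, 0], 0.6], [[0, 0, 0], [0, 0, 0], 0.6], [[0, 0, 0], [0, 0, 0], 0.6]]}}

```text
time_s: 8.05
tool_pos: [435.4, -272.7, 206.9]
tcp_rot: [[0.165, 0.966, 0.196], [0.622, -0.257, 0.74], [0.765, -0.0, -0.644]]
force: [0.4, 0.1, 1.2]
opening: 51.2
```

Run:
```python
from h import *
o=arm.get_obs();print(o["joint_positions"].round(1),o["tool_pos"],o["tcp_rot"].round(3))
c=arm.read_camera("scene");save(c,"s6",(150,100,400,287),3)
c=arm.read_camera("top");save(c,"t6",(290,150,590,375),2.5)
```

```text
[-58.5   7.3 100.1  35.6 108.1 -43.4] [ 435.36757833 -272.71719553  206.91548294] [[ 0.165  0.966  0.196]
 [ 0.622 -0.257  0.74 ]
 [ 0.765 -0.    -0.644]]
```

View pics/s6.png

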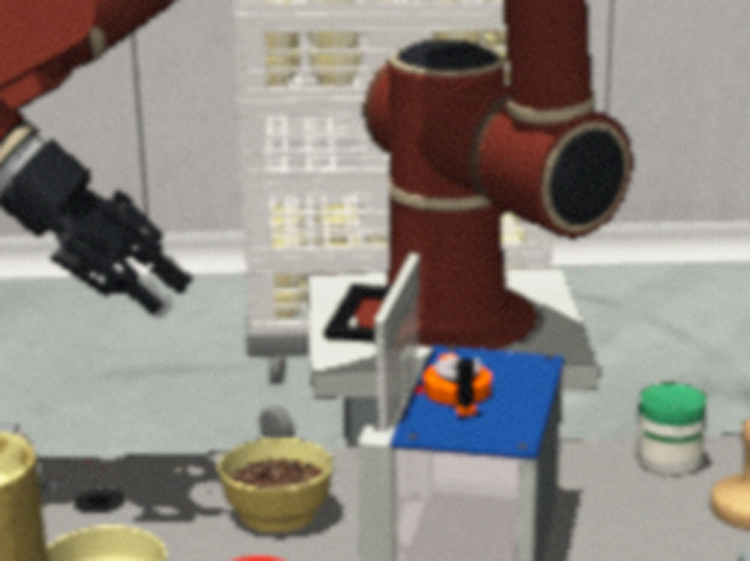

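View pics/t6.png

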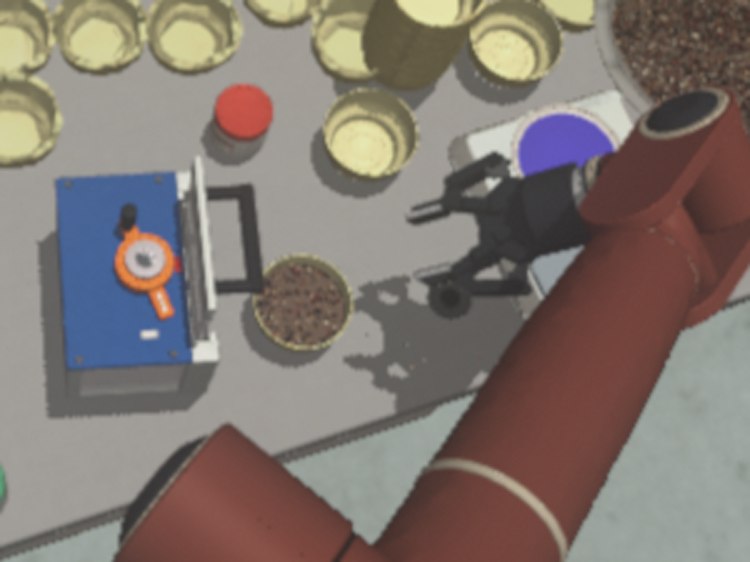

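Run:
```python
from h import *
np.set_printoptions(precision=0,suppress=True)
c=arm.read_camera("top");s=arm.read_camera("scene")
for U,V in((680,115),(720,100),(745,180),(640,200),(700,310),(600,220),(730,290)):
    print(U,V,px(c,290+U/2.5,150+V/2.5))
X=cloud(s)
# lowest points of arm in scene view, cols 60-200
m=(X[...,2]>130)&(X[...,1]<-330)&(X[...,1]>-700)&(X[...,0]>250)&(X[...,0]<700)
P=X[m]; print(len(P))
for y in range(-640,-330,30):
    q=P[abs(P[:,1]-y)<15]
    if len(q): i=q[:,2].argmin();print(y,q[i],q[:,0].min(),q[:,0].max())
save(s,"s7",(0,50,300,275),2.5)
```

```text
680 115 [ 419. -452.  439.]
720 100 [ 419. -485.  447.]
745 180 [ 355. -489.  418.]
640 200 [ 354. -369.  475.]
700 310 [ 265. -397.  431.]
600 220 [ 352. -340.  461.]
730 290 [ 274. -434.  418.]
5884
-550 [ 348. -536.  363.] 348.1668616862469 348.1668616862469
-520 [ 355. -509.  326.] 340.40587545501035 434.71503355692266
-490 [ 358. -491.  324.] 358.0806378758832 451.44086269788954
-460 [ 669. -447.  153.] 382.9067696551874 699.4749136911639
-430 [ 665. -439.  151.] 311.1264341600752 673.5813660604776
-400 [ 662. -415.  153.] 294.9086289608922 671.0288705206265
-370 [ 694. -369.  145.] 279.4809945035704 699.6400372174514
-340 [ 470. -331.  232.] 270.9146273500362 485.46958394551825
```

View pics/s7.png

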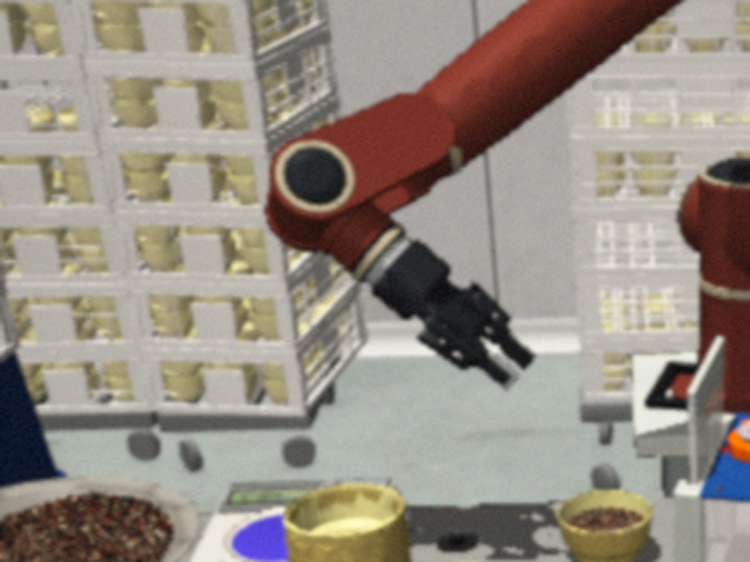

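Request:
{"api": "arm_command", "payload": {"deltas": [[[0, 0, -0.025], [0, 0, 0], 0.6], [[0, 0, -0.035], [0, 0, 0], 0.6], [[0, 0, -0.035], [0, 0, 0], 0.6], [[0, 0, -0.035], [0, 0, 0], 0.6], [[0, 0, -0.025], [0, 0, 0], 0.6], [[0, 0, 0], [0, 0, 0], 0.6], [[0, 0, 0], [0, 0, 0], 0.6]]}}

```text
time_s: 8.95
tool_pos: [435.8, -273.4, 53.4]
tcp_rot: [[0.164, 0.966, 0.198], [0.622, -0.257, 0.74], [0.766, 0.002, -0.643]]
force: [0.5, 0.1, 0.3]
opening: 51.4
```

Run:
```python
from h import *
o=arm.get_obs();print(o["joint_positions"].round(1),o["tool_pos"],o["tcp_rot"].round(3))
c=arm.read_camera("scene");save(c,"s8",(60,150,310,337),3)
c=arm.read_camera("top");save(c,"t8",(290,150,590,375),2.5)
```

```text
[-58.6  19.7 102.6  33.9  95.9 -52.1] [ 435.83933119 -273.42739503   53.39095147] [[ 0.164  0.966  0.198]
 [ 0.622 -0.257  0.74 ]
 [ 0.766  0.002 -0.643]]
```

View pics/s8.png

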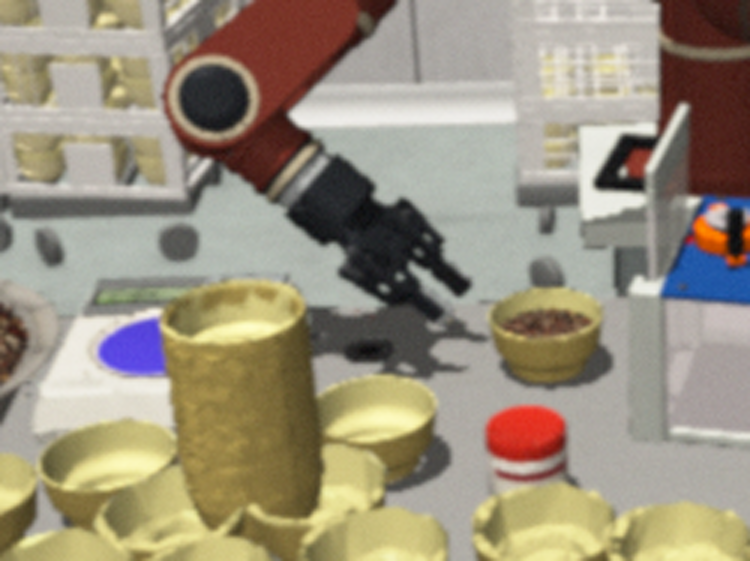

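View pics/t8.png

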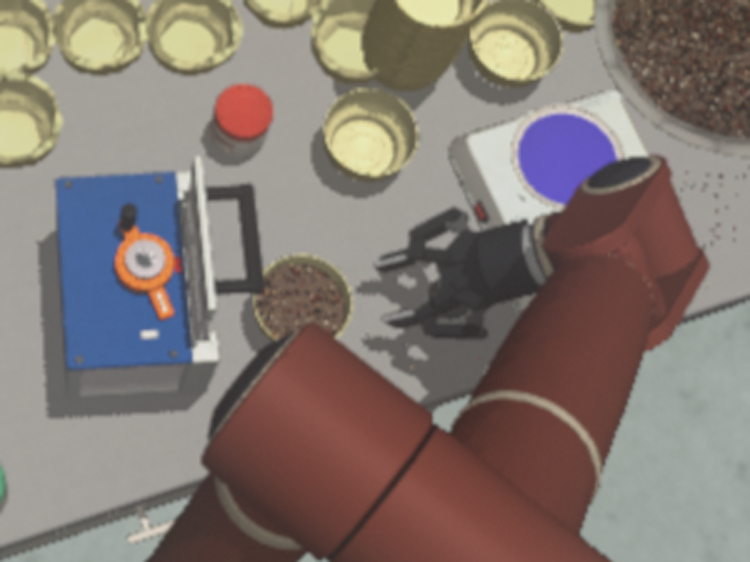

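Request:
{"api": "arm_command", "payload": {"deltas": [[[0, 0, -0.015], [0, 0, 0], 0.6], [[0, 0, -0.015], [0, 0, 0], 0.6], [[0, 0, -0.003], [0, 0, 0], 0.6], [[0.0026, 0.0097, 0], [0, 0, 0], 0.6], [[0.0026, 0.0097, 0], [0, 0, 0], 0.6], [[0.0018, 0.0068, 0], [0, 0, 0], 0.6], [[0, 0, 0], [0, 0, 0], 0.6], [[0, 0, 0], [0, 0, 0], 0.6]]}}

```text
time_s: 9.85
tool_pos: [442.5, -246.8, 19.6]
tcp_rot: [[0.164, 0.967, 0.197], [0.622, -0.257, 0.74], [0.766, 0.002, -0.643]]
force: [-0.1, -0.7, -0.4]
opening: 51.2
```

Run:
```python
from h import *
o=arm.get_obs();print(o["joint_positions"].round(1),o["tool_pos"],o["force"])
c=arm.read_camera("scene");save(c,"s9",(140,210,290,322),5)
c=arm.read_camera("top");save(c,"t9",(350,220,500,332),5)
```

```text
[-56.6  21.3 104.7  34.9  91.9 -52.9] [ 442.54427117 -246.84420003   19.62464451] [-0.07046612 -0.65436977 -0.42614821]
```

View pics/s9.png

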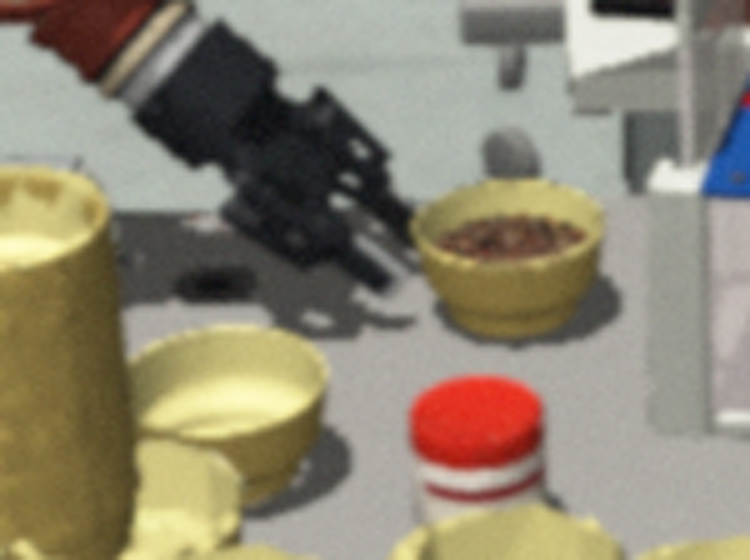

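View pics/t9.png

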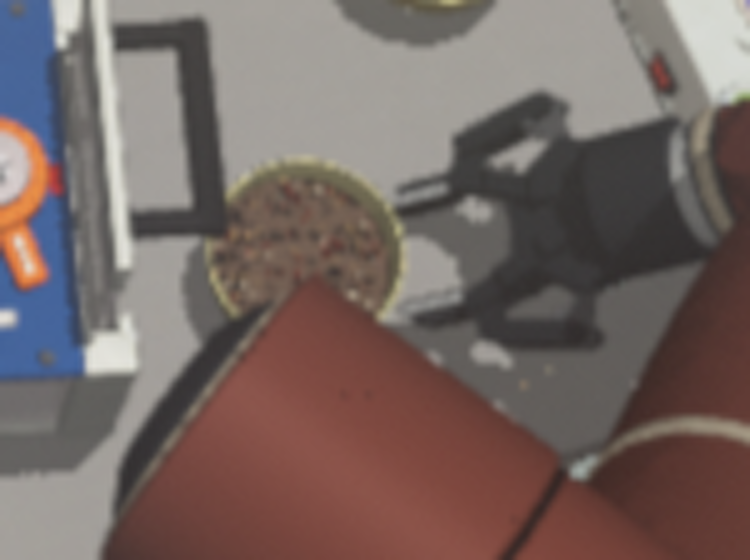

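Request:
{"api": "arm_command", "payload": {"deltas": [[[0.0013, 0.0048, 0], [0, 0, 0], 0.6], [[0.0013, 0.0048, 0], [0, 0, 0], 0.6], [[0.0029, 0.0057, 0], [0, 0, 0], 0.6], [[0.0029, 0.0057, 0], [0, 0, 0], 0.6], [[0.0029, 0.0057, 0], [0, 0, 0], 0.6], [[0.0029, 0.0057, 0], [0.7, -0.2, 0], 0.6], [[0.0029, 0.0057, 0], [0.7, -0.2, 0], 0.6], [[0.0029, 0.0057, 0], [0.7, -0.2, 0], 0.6], [[0.0029, 0.0057, 0], [0.7, -0.2, 0], 0.6]]}}

```text
time_s: 10.85
tool_pos: [465.5, -197.1, 19.3]
tcp_rot: [[0.153, 0.966, 0.206], [0.582, -0.257, 0.771], [0.798, 0.002, -0.602]]
force: [-0.8, -2.3, 0.4]
opening: 51.2
```

Run:
```python
from h import *
o=arm.get_obs();print(o["joint_positions"].round(1),o["tool_pos"],o["force"])
c=arm.read_camera("scene");save(c,"s10",(140,210,290,322),5)
c=arm.read_camera("top");save(c,"t10",(350,220,500,332),5)
```

```text
[-52.7  20.8 106.9  39.2  91.  -51.4] [ 465.50443761 -197.09336298   19.26035131] [-0.84036779 -2.32025838  0.39497865]
```

View pics/s10.png

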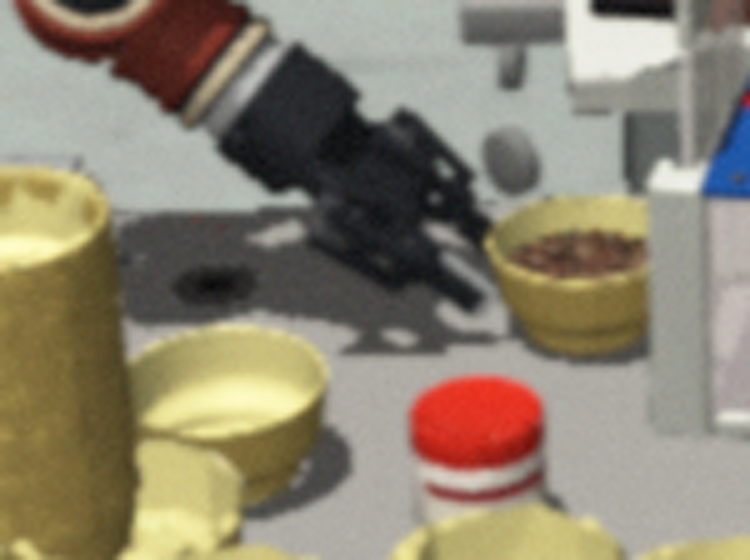

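View pics/t10.png

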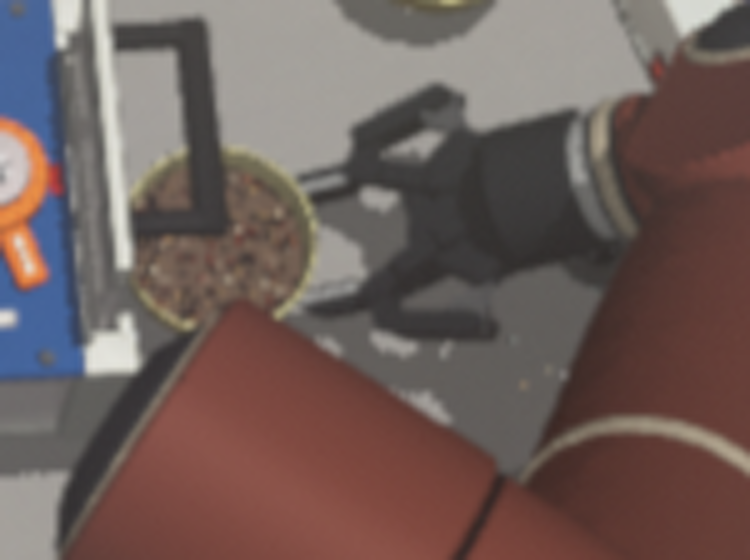

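```bash
cat >> h.py <<'E'
H0=np.array([504.5,-84.8]);EX=np.array([.2582,.9661]);EY=np.array([-.9661,.2582])
def hood(p): d=np.array(p[:2])-H0; return np.array([d@EX,d@EY]).round(1)
def circ(c,pts,z):
    lo=np.array([ray(c,u,v,z)[:2] for u,v in pts]);A=np.c_[2*lo,np.ones(len(lo))];s=np.linalg.lstsq(A,(lo**2).sum(1),rcond=None)[0];return hood(s[:2]),np.sqrt(s[2]+s[0]**2+s[1]**2)
E
python3 - <<'E'
from h import *
c=arm.read_camera("top")
print(circ(c,[(350+a/5-.4,220+b/5-.4) for a,b in((130,230),(130,270),(318,235),(235,145),(150,180),(312,270),(295,185),(160,310),(185,328))],54))
print(hood(arm.get_obs()["tool_pos"]))
E
```

```text
(array([-77.5,   8.8]), np.float64(50.841186825659186))
[-118.6    9. ]
```

Request:
{"api": "arm_command", "payload": {"deltas": [[[0.0034, 0.0039, 0], [0.5, -0.13, 0], 0.6], [[0.0034, 0.0039, 0], [0.5, -0.13, 0], 0.6], [[0.0034, 0.0039, 0], [0.5, -0.13, 0], 0.6], [[0.0034, 0.0039, 0], [0.5, -0.13, 0], 0.6], [[0.0016, 0.0058, 0], [0.5, -0.13, 0], 0.6], [[0.0016, 0.0058, 0], [0.5, -0.13, 0], 0.6], [[0.0016, 0.0058, 0], [0.5, -0.13, 0], 0.6], [[0.0016, 0.0058, 0], [0.5, -0.13, 0], 0.6], [[0.0016, 0.0058, 0], [0.5, -0.13, 0], 0.6], [[0.0016, 0.0058, 0], [0.5, -0.13, 0], 0.6], [[0.0016, 0.0058, 0], [0.5, -0.13, 0], 0.6]]}}

```text
time_s: 12.1
tool_pos: [490.2, -140.8, 19.3]
tcp_rot: [[0.133, 0.966, 0.22], [0.503, -0.257, 0.825], [0.854, 0.001, -0.521]]
force: [0.1, -0.4, 0.1]
opening: 51.0
```

Run:
```python
from h import *
o=arm.get_obs();print(o["joint_positions"].round(1),o["tool_pos"],o["force"],hood(o["tool_pos"]),o["tcp_rot"].round(3))
c=arm.read_camera("scene");save(c,"s11",(180,190,350,317),4.5)
c=arm.read_camera("top");save(c,"t11",(350,220,500,332),5)
```

```text
[-48.4  22.  108.4  45.4  91.2 -50.7] [ 490.17698816 -140.83084617   19.30245776] [ 0.11219938 -0.36785654  0.05189569] [-57.8  -0.6] [[ 0.133  0.966  0.22 ]
 [ 0.503 -0.257  0.825]
 [ 0.854  0.001 -0.521]]
```

View pics/s11.png

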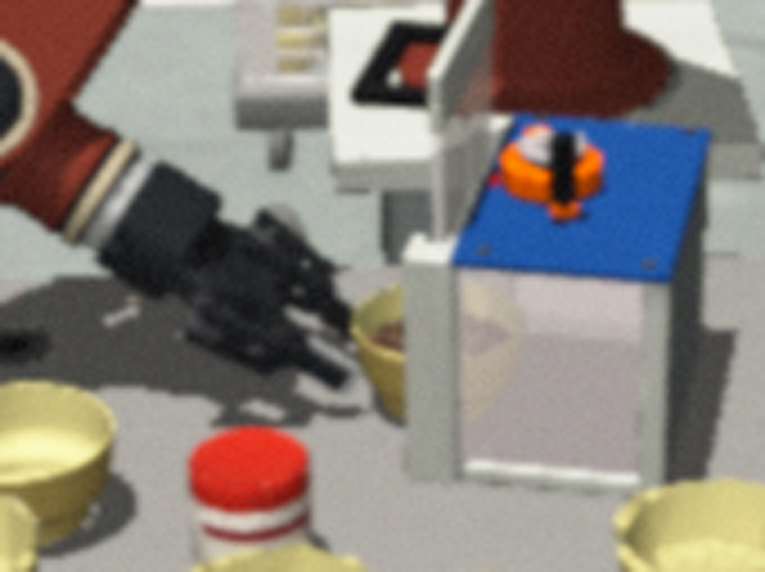

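View pics/t11.png

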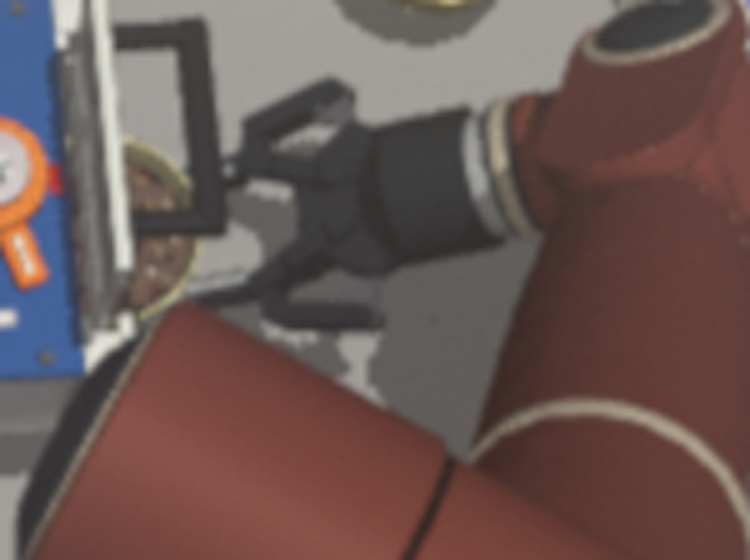

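Request:
{"api": "arm_command", "payload": {"deltas": [[[0.0015, 0.0058, 0], [0, 0, 0], 0.6], [[0.0015, 0.0058, 0], [0, 0, 0], 0.6], [[0.0015, 0.0058, 0], [0, 0, 0], 0.6], [[0.0015, 0.0058, 0], [0, 0, 0], 0.6], [[0.0015, 0.0058, 0], [0, 0, 0], 0.6], [[0.0015, 0.0058, 0], [0, 0, 0], 0.6], [[0.0015, 0.0058, 0], [0, 0, 0], 0.6], [[0.0015, 0.0058, 0], [0, 0, 0], 0.6], [[0.0015, 0.0058, 0], [0, 0, 0], 0.6], [[0.0015, 0.0058, 0], [0, 0, 0], 0.6], [[0.0015, 0.0058, 0], [0, 0, 0], 0.6]]}}

```text
time_s: 13.3
tool_pos: [506.7, -77.1, 19.3]
tcp_rot: [[0.133, 0.966, 0.22], [0.504, -0.257, 0.824], [0.853, 0.001, -0.521]]
force: [0.2, -0.7, -0.3]
opening: 51.4
```

Run:
```python
from h import *
o=arm.get_obs();print(o["joint_positions"].round(1),o["tool_pos"],o["force"],hood(o["tool_pos"]))
c=arm.read_camera("scene");save(c,"s12",(180,190,350,317),4.5)
c=arm.read_camera("top");save(c,"t12",(280,200,480,350),3.5)
```

```text
[-42.5  19.4 112.   49.2  87.2 -48.4] [506.65744567 -77.06076956  19.28527686] [ 0.20324474 -0.74168939 -0.34181354] [ 8.  -0.1]
```

View pics/s12.png

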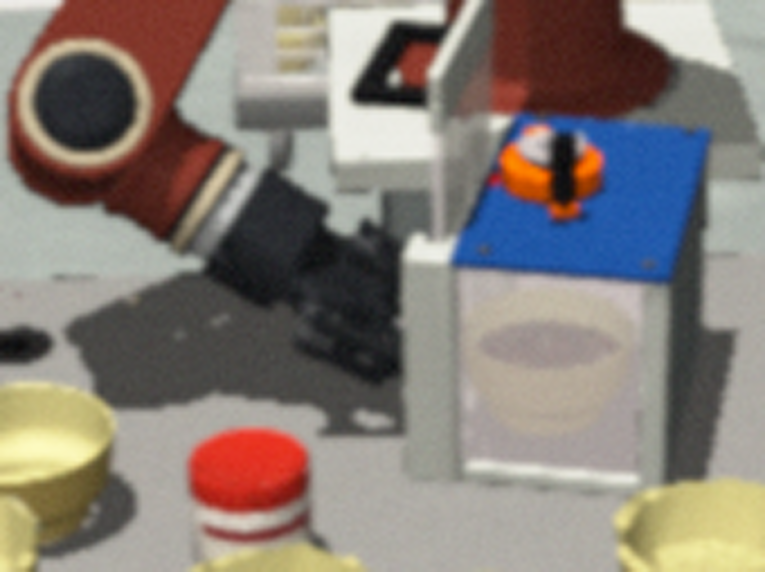

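View pics/t12.png

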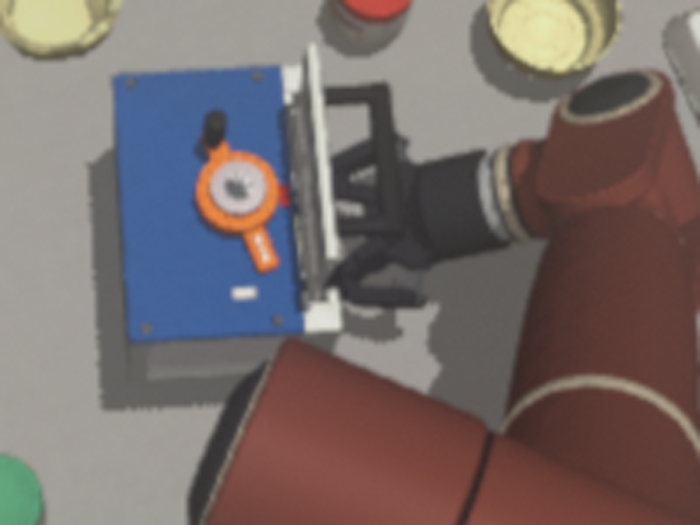

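Request:
{"api": "arm_command", "payload": {"deltas": [[[0.001, 0.0039, 0], [0, 0, 0], 0.6], [[0.001, 0.0039, 0], [0, 0, 0], 0.6], [[0.0008, 0.0029, 0], [0, 0, 0], 0.6], [[0.0005, 0.0019, 0], [0, 0, 0], 0.6], [[0.0003, 0.001, 0], [0, 0, 0], 0.6], [[0, 0, 0], [0, 0, 0], 0.6]]}}

```text
time_s: 14.0
tool_pos: [510.2, -63.8, 19.4]
tcp_rot: [[0.133, 0.966, 0.22], [0.504, -0.257, 0.825], [0.853, 0.001, -0.521]]
force: [-0.9, 0.0, -0.2]
opening: 51.3
```

Request:
{"api": "arm_command", "payload": {"deltas": [[[0.0004, 0.0015, 0], [0, 0, 0], 0.6], [[0.0004, 0.0015, 0], [0, 0, 0], 0.6]]}}

```text
time_s: 14.2
tool_pos: [511.0, -61.0, 19.3]
tcp_rot: [[0.133, 0.966, 0.221], [0.504, -0.258, 0.824], [0.853, 0.001, -0.521]]
force: [-0.1, -1.3, 0.3]
opening: 51.3
```

Request:
{"api": "arm_command", "payload": {"deltas": [[[0.0003, 0.001, 0], [0, 0, 0], 0.6], [[0.0003, 0.001, 0], [0, 0, 0], 0.6]]}}

```text
time_s: 14.4
tool_pos: [511.6, -59.1, 19.3]
tcp_rot: [[0.133, 0.966, 0.22], [0.504, -0.258, 0.824], [0.853, 0.002, -0.522]]
force: [-1.8, -4.6, 0.9]
opening: 51.6
```

Request:
{"api": "arm_command", "payload": {"deltas": [[[0.0003, 0.001, 0], [0, 0, 0], 0.6], [[0, 0, 0], [0, 0, 0], 0.6]]}}

```text
time_s: 14.6
tool_pos: [511.9, -58.9, 19.2]
tcp_rot: [[0.133, 0.966, 0.22], [0.506, -0.257, 0.823], [0.852, 0.002, -0.523]]
force: [-3.2, -5.0, 0.1]
opening: 51.2
```

Run:
```python
from h import *
o=arm.get_obs();print(o["tool_pos"],o["force"],hood(o["tool_pos"]))
c=arm.read_camera("scene");save(c,"s13",(250,190,370,280),6)
```

```text
[511.90040051 -58.87072783  19.22984786] [-3.16664844 -5.04115989  0.14217361] [27.  -0.5]
```

View pics/s13.png

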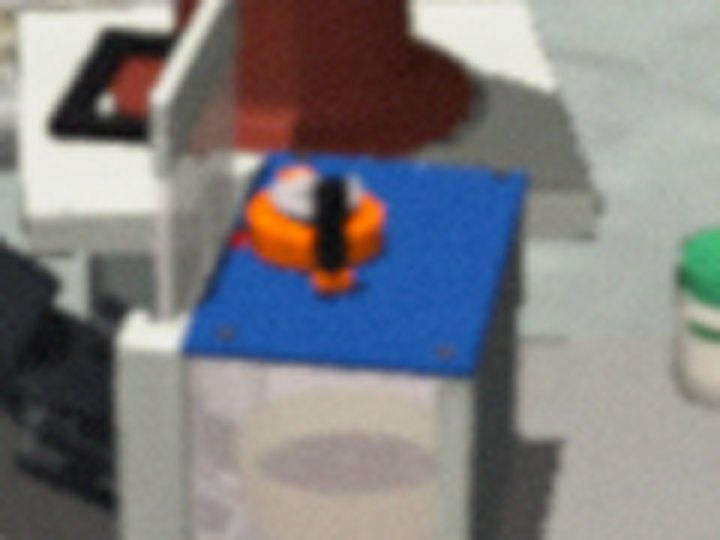

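Request:
{"api": "arm_command", "payload": {"deltas": [[[-0.0013, -0.0048, 0], [0, 0, 0], 0.6], [[-0.0052, -0.0193, 0], [0, 0, 0], 0.6], [[-0.0052, -0.0193, 0], [0, 0, 0], 0.6], [[-0.0052, -0.0193, 0], [0, 0, 0], 0.6], [[-0.0052, -0.0193, 0], [0, 0, 0], 0.6], [[-0.0052, -0.0193, 0], [0, 0, 0], 0.6], [[-0.0052, -0.0193, 0], [0, 0, 0], 0.6], [[-0.0052, -0.0193, 0.01], [0, 0, 0], 0.6], [[-0.0052, -0.0193, 0.02], [0, 0, 0], 0.6], [[-0.0026, -0.0097, 0.03], [0, 0, 0], 0.6]]}}

```text
time_s: 15.65
tool_pos: [465.3, -228.0, 78.8]
tcp_rot: [[0.136, 0.966, 0.22], [0.502, -0.259, 0.825], [0.854, -0.001, -0.52]]
force: [0.4, 0.1, -0.0]
opening: 51.3
```

Run:
```python
from h import *
o=arm.get_obs();print(o["tool_pos"],o["force"],hood(o["tool_pos"]))
c=arm.read_camera("scene");save(c,"s14",(250,200,370,290),6)
c=arm.read_camera("top");save(c,"t14",(280,200,480,350),3.5)
```

```text
[ 465.28267538 -227.98375066   78.76769764] [ 0.38577677  0.06037979 -0.02596578] [-148.5    0.9]
```

View pics/s14.png

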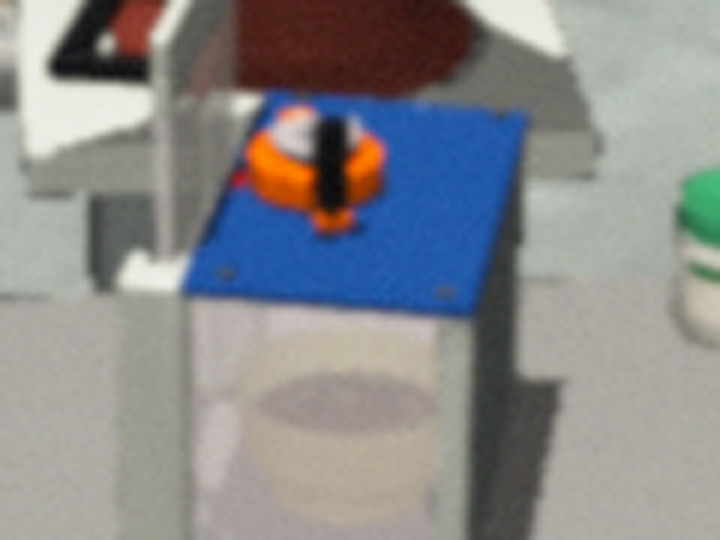

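View pics/t14.png

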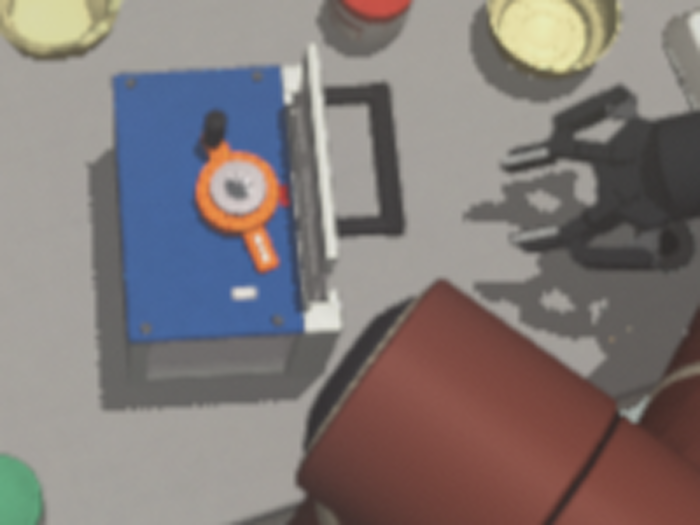

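Run:
```python
from h import *
s=arm.read_camera("scene");P=np.array(s["pose"])
def pr(p):
    q=np.linalg.inv(P)@np.r_[p,1]; return np.array([s["cx"]+s["fx"]*q[0]/-q[2], s["cy"]-s["fy"]*q[1]/-q[2]])
for cx in(60,64,68):
  R=[]
  for a in np.linspace(0,6.28,90):
    w=H0+EX*(cx+52*np.cos(a))+EY*52*np.sin(a); R.append(((pr(np.r_[w,54])-[250,200])*6+2.5))
  R=np.array(R);print(cx,R.min(0),R.max(0))
for x,y in((12,-100),(131,-100),(12,100),(131,100)):
    print((pr(np.r_[H0+EX*x+EY*y,148])-[250,200])*6+2.5)
```

```text
60 [213.9073633  325.89539447] [446.3915528  437.34788149]
64 [222.70253335 326.62570084] [455.24286235 438.15774354]
68 [231.50301292 327.35643477] [464.09950686 438.96810889]
[177.07854799 283.94941482]
[463.69049136 308.1077294 ]
[265.34610138  90.5945523 ]
[520.86007077 110.3744982 ]
```

Request:
{"api": "arm_command", "payload": {"deltas": [[[0, 0, 0.028], [-8.09, 2.16, 0], 0.45], [[0, 0, 0.028], [-8.09, 2.16, 0], 0.45], [[0, 0, 0.028], [-8.09, 2.16, 0], 0.45], [[0, 0, 0.028], [-8.09, 2.16, 0], 0.45], [[0, 0, 0.028], [-8.09, 2.16, 0], 0.45], [[0, 0, 0.028], [-8.09, 2.16, 0], 0.45], [[0, 0, 0.028], [-8.09, 2.16, 0], 0.45], [[0, 0, 0], [0, 0, 0], 0.45], [[0, 0, 0], [0, 0, 0], 0.45]]}}

```text
time_s: 16.7
tool_pos: [466.5, -225.8, 274.7]
tcp_rot: [[0.254, 0.967, -0.0], [0.967, -0.254, 0.001], [0.0, -0.0, -1.0]]
force: [0.1, -0.3, -0.4]
opening: 38.6
```

Request:
{"api": "arm_command", "payload": {"deltas": [[[0.0022, 0.008, 0], [0, 0, -7.52], 0.45], [[0.0022, 0.008, 0], [0, 0, -7.52], 0.45], [[0.0022, 0.008, 0], [0, 0, -7.52], 0.45], [[0.0022, 0.008, 0], [0, 0, -7.52], 0.45], [[0.0022, 0.008, 0], [0, 0, -7.52], 0.45], [[0.0022, 0.008, 0], [0, 0, -7.52], 0.45], [[0.0022, 0.008, 0], [0, 0, -7.52], 0.45], [[0.0022, 0.008, 0], [0, 0, -7.52], 0.45], [[0.0022, 0.008, 0], [0, 0, -7.52], 0.45], [[0.0022, 0.008, 0], [0, 0, -7.52], 0.45], [[0.0022, 0.008, 0], [0, 0, -7.52], 0.45], [[0.0022, 0.008, 0], [0, 0, -7.52], 0.45]]}}

```text
time_s: 17.9
tool_pos: [491.5, -131.0, 271.6]
tcp_rot: [[0.964, -0.267, -0.006], [-0.267, -0.964, 0.003], [-0.007, -0.001, -1.0]]
force: [0.5, 0.5, -0.1]
opening: 38.5
```

Request:
{"api": "arm_command", "payload": {"deltas": [[[0, 0, -0.01], [0, 0, 0], 0.45], [[0, 0, -0.01], [0, 0, 0], 0.45], [[0, 0, 0], [0, 0, 0], 0.45], [[0, 0, 0], [0, 0, 0], 0.45]]}}

```text
time_s: 18.3
tool_pos: [492.1, -131.1, 253.8]
tcp_rot: [[0.966, -0.26, -0.003], [-0.26, -0.966, 0.001], [-0.003, -0.0, -1.0]]
force: [0.3, 0.2, 0.3]
opening: 38.5
```

Request:
{"api": "arm_command", "payload": {"deltas": [[[0.0007, 0.0014, -0.01], [0, 0, 0], 0.45], [[0, 0, -0.013], [0, 0, 0], 0.45], [[0, 0, -0.013], [0, 0, 0], 0.45], [[0, 0, -0.008], [0, 0, 0], 0.45], [[0, 0, 0], [0, 0, 0], 0.45], [[0, 0, 0], [0, 0, 0], 0.45]]}}

```text
time_s: 18.9
tool_pos: [493.4, -129.4, 211.1]
tcp_rot: [[0.965, -0.261, -0.001], [-0.261, -0.965, 0.0], [-0.001, 0.0, -1.0]]
force: [-0.3, -0.1, -0.3]
opening: 38.3
```

Run:
```python
from h import *
o=arm.get_obs();print(o["tool_pos"],o["force"],hood(o["tool_pos"]))
c=arm.read_camera("scene");save(c,"s15",(220,130,370,242),5)
```

```text
[ 493.4098838  -129.39385319  211.09790433] [-0.25078159 -0.1302588  -0.34345161] [-45.9  -0.8]
```

View pics/s15.png

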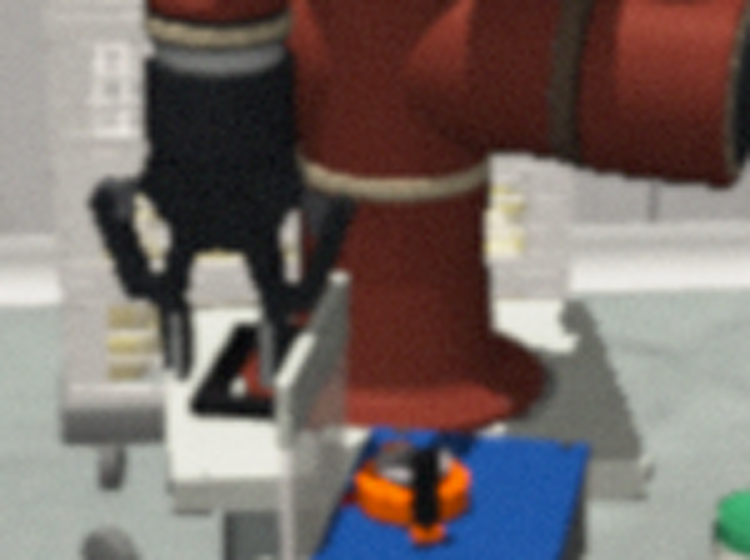

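Straddling the bar again. Close and lower.

Request:
{"api": "arm_command", "payload": {"deltas": [[[0, 0, 0], [0, 0, 0], 0.1], [[0, 0, 0], [0, 0, 0], 0.0], [[0, 0, 0], [0, 0, 0], 0.0], [[0, 0, 0], [0, 0, 0], 0.0], [[0, 0, 0], [0, 0, 0], 0.0]], "squeeze": 40}}

```text
time_s: 19.45
tool_pos: [493.8, -129.8, 212.0]
tcp_rot: [[0.965, -0.261, 0.001], [-0.261, -0.965, -0.001], [0.001, 0.001, -1.0]]
force: [0.7, -1.6, 2.3]
opening: 14.7
```

Request:
{"api": "arm_command", "payload": {"deltas": [[[0, 0, -0.005], [0, 0, 0], 0.0], [[0, 0, -0.01], [0, 0, 0], 0.0], [[0, 0, -0.01], [0, 0, 0], 0.0], [[0, 0, -0.01], [0, 0, 0], 0.0], [[0, 0, -0.01], [0, 0, 0], 0.0], [[0, 0, -0.01], [0, 0, 0], 0.0], [[0, 0, -0.01], [0, 0, 0], 0.0], [[0, 0, -0.01], [0, 0, 0], 0.0], [[0, 0, -0.01], [0, 0, 0], 0.0], [[0, 0, -0.005], [0, 0, 0], 0.0]]}}

```text
time_s: 20.45
tool_pos: [493.8, -129.8, 120.3]
tcp_rot: [[0.965, -0.261, 0.0], [-0.261, -0.965, -0.001], [0.001, 0.001, -1.0]]
force: [2.8, -4.2, 3.1]
opening: 14.4
```

Request:
{"api": "arm_command", "payload": {"deltas": [[[0, 0, -0.004], [0, 0, 0], 0.0], [[0, 0, -0.003], [0, 0, 0], 0.0], [[0, 0, 0], [0, 0, 0], 0.0]]}}

```text
time_s: 20.75
tool_pos: [493.7, -129.7, 113.3]
tcp_rot: [[0.965, -0.261, 0.001], [-0.261, -0.965, -0.001], [0.001, 0.001, -1.0]]
force: [4.4, -4.5, -1.7]
opening: 14.6
```

Request:
{"api": "arm_command", "payload": {"deltas": [[[0, 0, -0.002], [0, 0, 0], 0.0], [[0, 0, -0.002], [0, 0, 0], 0.0]]}}

```text
time_s: 20.95
tool_pos: [493.9, -129.9, 112.1]
tcp_rot: [[0.965, -0.261, -0.001], [-0.261, -0.965, -0.001], [-0.0, 0.001, -1.0]]
force: [-6.9, -1.3, 20.9]
opening: 14.7
```

Request:
{"api": "arm_command", "payload": {"deltas": [[[0, 0, -0.002], [0, 0, 0], 0.0], [[0, 0, -0.001], [0, 0, 0], 0.0]]}}

```text
time_s: 21.15
tool_pos: [494.0, -129.9, 112.0]
tcp_rot: [[0.966, -0.26, -0.002], [-0.26, -0.966, -0.001], [-0.001, 0.001, -1.0]]
force: [-14.3, 1.3, 32.9]
opening: 15.0
```

Request:
{"api": "arm_command", "payload": {"deltas": [[[0, 0, 0.003], [0, 0, 0], 0.0], [[0, 0, 0], [0, 0, 0], 0.45], [[0, 0, 0], [0, 0, 0], 0.45], [[0, 0, 0], [0, 0, 0], 0.45], [[0, 0, 0.02], [0, 0, 0], 0.45], [[0, 0, 0.035], [0, 0, 0], 0.45], [[0, 0, 0.04], [0, 0, 0], 0.45], [[0, 0, 0.04], [0, 0, 0], 0.45], [[-0.005, -0.02, 0.01], [0, 0, 0], 0.2], [[-0.01, -0.04, 0.0], [0, 0, 0], 0.0], [[-0.01, -0.04, 0.0], [0, 0, 0], 0.0]]}}

```text
time_s: 22.25
tool_pos: [468.3, -229.7, 255.2]
tcp_rot: [[0.966, -0.259, -0.0], [-0.259, -0.966, 0.001], [-0.0, -0.001, -1.0]]
force: [0.9, 0.0, -0.5]
opening: -0.1
```

Run:
```python
from h import *
np.set_printoptions(precision=1,suppress=True)
o=arm.get_obs();print(o["tool_pos"],o["force"],hood(o["tool_pos"]),o["joint_positions"])
c=arm.read_camera("scene");save(c,"s16",(220,190,370,302),5)
t=arm.read_camera("top");save(t,"t16",(290,170,490,320),4)
```

```text
[ 468.3 -229.7  255.2] [ 0.9  0.  -0.5] [-149.3   -2.4] [-34.3 -12.1 104.4   0.   87.7  70.7]
```

View pics/s16.png

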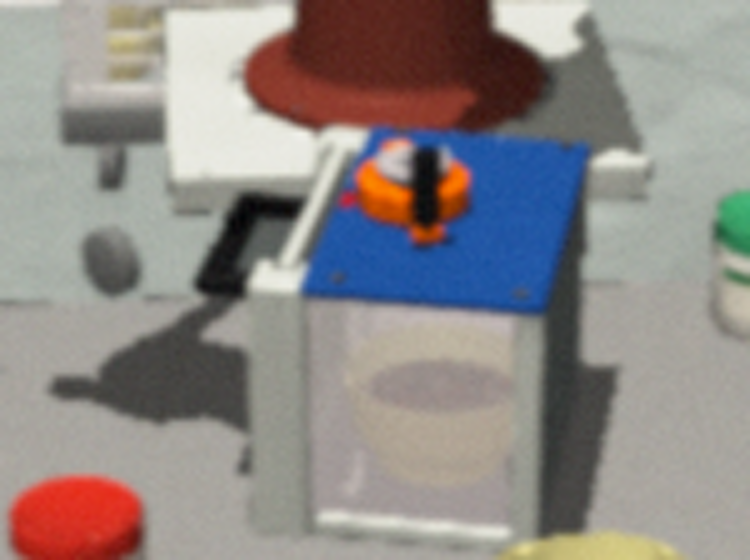

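View pics/t16.png

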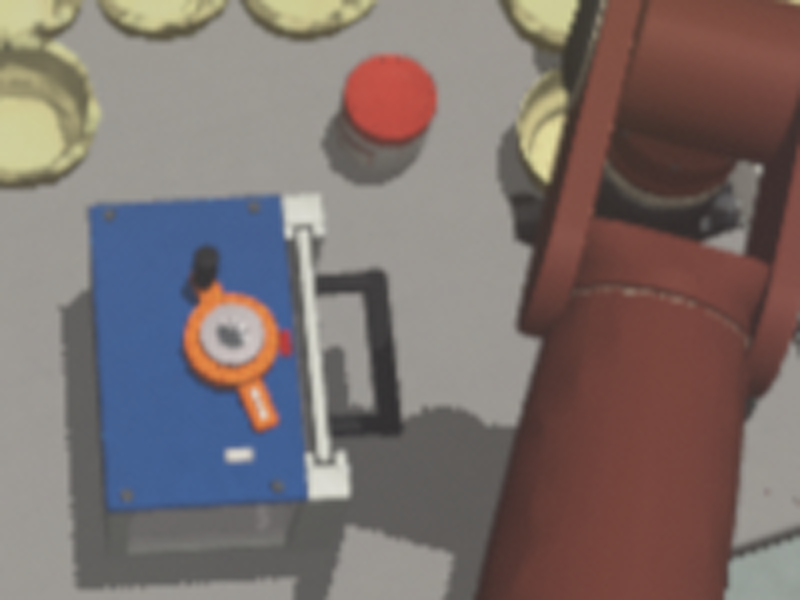

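Request:
{"api": "arm_command", "payload": {"deltas": [[[0.0101, 0.0168, 0], [0, 0, -6], 0.0], [[0.0101, 0.0168, 0], [0, 0, -6], 0.0], [[0.0101, 0.0168, 0], [0, 0, -6], 0.0], [[0.0101, 0.0168, 0], [0, 0, -6], 0.0], [[0.0101, 0.0168, 0], [0, 0, -6], 0.0], [[0.0101, 0.0168, 0], [0, 0, -6], 0.0], [[0.0101, 0.0168, 0], [0, 0, -6], 0.0], [[0.0101, 0.0168, 0], [0, 0, -6], 0.0], [[0.0101, 0.0168, 0], [0, 0, -6], 0.0], [[0.0101, 0.0168, 0], [0, 0, -6], 0.0], [[0, 0, 0], [0, 0, 0], 0.0], [[0, 0, 0], [0, 0, 0], 0.0]]}}

```text
time_s: 23.55
tool_pos: [569.0, -60.6, 254.3]
tcp_rot: [[0.26, -0.966, -0.002], [-0.966, -0.26, 0.001], [-0.001, 0.002, -1.0]]
force: [0.2, -0.5, 0.3]
opening: 0.1
```

Run:
```python
from h import *
np.set_printoptions(precision=1,suppress=True)
o=arm.get_obs();print(o["tool_pos"],hood(o["tool_pos"]),o["joint_positions"],o["tcp_rot"])
c=arm.read_camera("scene");save(c,"s17",(240,130,390,242),5)
P=np.array(c["pose"])
```

```text
[569.  -60.6 254.3] [ 40.  -56.1] [-13.5  -4.8  97.9   0.   87.  151.4] [[ 0.3 -1.  -0. ]
 [-1.  -0.3  0. ]
 [-0.   0.  -1. ]]
```

View pics/s17.png

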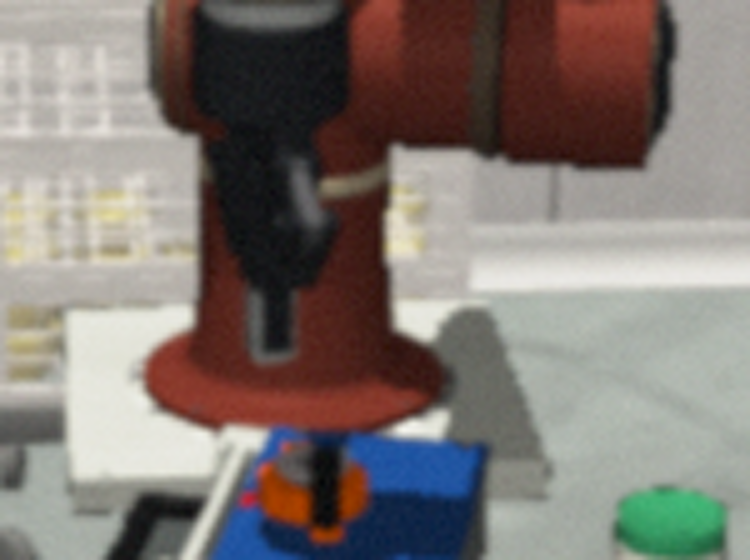

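Request:
{"api": "arm_command", "payload": {"deltas": [[[-0.0013, -0.0048, -0.015], [0, 0, 0], 0.0], [[0, 0, -0.02], [0, 0, 0], 0.0], [[0, 0, -0.02], [0, 0, 0], 0.0], [[0, 0, -0.018], [0, 0, 0], 0.0], [[0, 0, -0.01], [0, 0, 0], 0.0], [[0, 0, 0], [0, 0, 0], 0.0], [[0, 0, 0], [0, 0, 0], 0.0]]}}

```text
time_s: 24.3
tool_pos: [568.1, -66.6, 172.4]
tcp_rot: [[0.257, -0.966, -0.0], [-0.966, -0.257, 0.0], [-0.0, 0.0, -1.0]]
force: [-0.1, 0.2, -0.1]
opening: 0.2
```

Run:
```python
from h import *
np.set_printoptions(precision=1,suppress=True)
o=arm.get_obs();print(o["tool_pos"],hood(o["tool_pos"]),o["force"])
c=arm.read_camera("scene");save(c,"s18",(240,150,390,262),5)
p=np.deg2rad;prev=hood(o["tool_pos"])
import math
for f in list(range(16,97,8)):
    th=p(30+(f-16)/76*60);f=p(f)
    q=np.array([52+44*math.sin(f),-44*math.cos(f)])-19*np.array([math.cos(th),math.sin(th)])
    d=q-prev;prev=q;w=d[0]*EX+d[1]*EY
    print(q,"delta world mm",w)
```

```text
[568.1 -66.6 172.4] [ 34.  -56.8] [-0.1  0.2 -0.1]
[ 47.7 -51.8] delta world mm [-1.3 14.5]
[ 54.6 -51.4] delta world mm [1.4 6.8]
[ 61.3 -50.2] delta world mm [0.5 6.8]
[ 67.8 -48. ] delta world mm [-0.4  6.8]
[ 73.9 -45.1] delta world mm [-1.3  6.6]
[ 79.4 -41.3] delta world mm [-2.2  6.3]
[ 84.4 -36.9] delta world mm [-3.   5.9]
[ 88.7 -31.9] delta world mm [-3.7  5.4]
[ 92.2 -26.4] delta world mm [-4.4  4.8]
[ 94.9 -20.5] delta world mm [-5.   4.1]
[ 96.8 -14.4] delta world mm [-5.4  3.4]
```

View pics/s18.png

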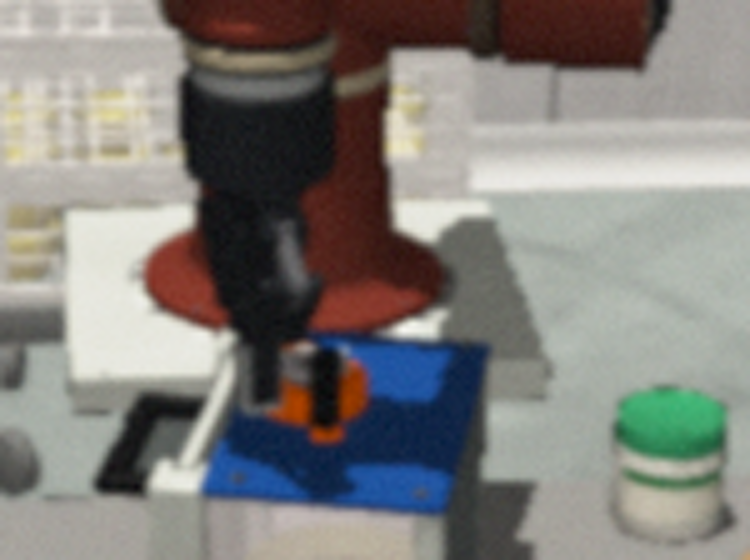

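Request:
{"api": "arm_command", "payload": {"deltas": [[[-0.0006, 0.0072, 0], [0, 0, 0], 0.0], [[-0.0006, 0.0072, 0], [0, 0, 0], 0.0], [[0.0014, 0.0068, 0], [0, 0, 6.3], 0.0], [[0.0005, 0.0068, 0], [0, 0, 6.3], 0.0], [[-0.0004, 0.0068, 0], [0, 0, 6.3], 0.0], [[-0.0013, 0.0066, 0], [0, 0, 6.3], 0.0]]}}

```text
time_s: 24.95
tool_pos: [568.2, -24.7, 173.4]
tcp_rot: [[0.648, -0.762, 0.003], [-0.762, -0.648, -0.002], [0.003, -0.001, -1.0]]
force: [1.8, -2.1, -0.2]
opening: 0.2
```

Run:
```python
from h import *
np.set_printoptions(precision=1,suppress=True)
o=arm.get_obs();print(o["tool_pos"],hood(o["tool_pos"]),o["force"])
c=arm.read_camera("scene");save(c,"s19",(240,150,390,262),5)
```

```text
[568.2 -24.7 173.4] [ 74.5 -46.1] [ 1.8 -2.1 -0.2]
```

View pics/s19.png

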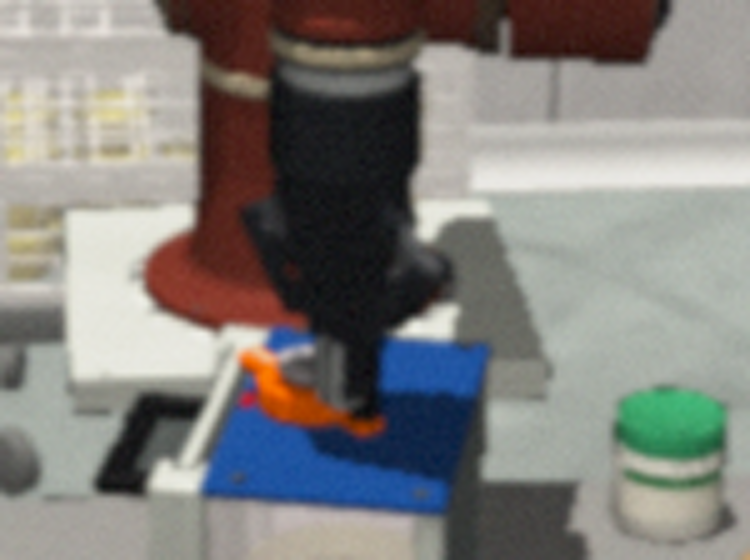

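Request:
{"api": "arm_command", "payload": {"deltas": [[[-0.0022, 0.0063, 0], [0, 0, 6.3], 0.0], [[-0.003, 0.0059, 0], [0, 0, 6.3], 0.0], [[-0.0037, 0.0054, 0], [0, 0, 6.3], 0.0], [[-0.0044, 0.0048, 0], [0, 0, 6.3], 0.0], [[-0.005, 0.0041, 0], [0, 0, 6.3], 0.0]]}}

```text
time_s: 25.5
tool_pos: [550.4, 2.8, 173.5]
tcp_rot: [[0.95, -0.313, 0.005], [-0.313, -0.95, 0.001], [0.004, -0.002, -1.0]]
force: [5.6, 1.3, -0.2]
opening: -0.5
```

Request:
{"api": "arm_command", "payload": {"deltas": [[[-0.0015, 0.0006, 0], [0, 0, 0], 0.0], [[-0.0015, 0.0006, 0], [0, 0, 0], 0.0]]}}

```text
time_s: 25.7
tool_pos: [546.7, 3.4, 173.2]
tcp_rot: [[0.948, -0.318, 0.002], [-0.318, -0.948, 0.0], [0.002, -0.001, -1.0]]
force: [5.8, 1.0, 0.1]
opening: 0.4
```

Request:
{"api": "arm_command", "payload": {"deltas": [[[-0.0015, 0.0004, 0], [0, 0, 0], 0.0], [[-0.001, 0.0002, 0], [0, 0, 0], 0.0]]}}

```text
time_s: 25.9
tool_pos: [546.4, 3.4, 173.5]
tcp_rot: [[0.948, -0.318, 0.009], [-0.318, -0.948, -0.0], [0.008, -0.003, -1.0]]
force: [14.4, 0.3, -4.3]
opening: 0.2
```

Request:
{"api": "arm_command", "payload": {"deltas": [[[0.005, -0.0013, 0], [0, 0, 0], 0.0], [[0.01, -0.0025, 0], [0, 0, 0], 0.0], [[0.01, -0.0025, 0.02], [0, 0, 0], 0.0], [[0, 0, 0.04], [0, 0, 0], 0.0], [[0, -0.02, 0.04], [0, 0, 0], 0.0], [[-0.02, -0.045, 0.02], [0, 0, 0], 0.0], [[-0.02, -0.045, 0], [0, 0, 0], 0.0], [[-0.02, -0.045, 0], [0, 0, 0], 0.0], [[-0.02, -0.045, 0], [0, 0, 0], 0.0], [[-0.02, -0.045, 0], [0, 0, 0], 0.0], [[0, 0, 0], [0, 0, 0], 0.0]]}}

```text
time_s: 27.0
tool_pos: [467.0, -249.9, 290.7]
tcp_rot: [[0.946, -0.324, -0.003], [-0.324, -0.946, -0.001], [-0.003, 0.002, -1.0]]
force: [0.4, 0.8, -0.5]
opening: 0.1
```

Run:
```python
from h import *
np.set_printoptions(precision=1,suppress=True)
o=arm.get_obs();print(o["tool_pos"],o["force"],o["time_s"])
c=arm.read_camera("scene");save(c,"s20",(220,190,370,302),5)
t=arm.read_camera("top");save(t,"t20",(290,170,490,320),4)
```

```text
[ 467.  -249.9  290.7] [ 0.4  0.8 -0.5] 27.0
```

View pics/s20.png

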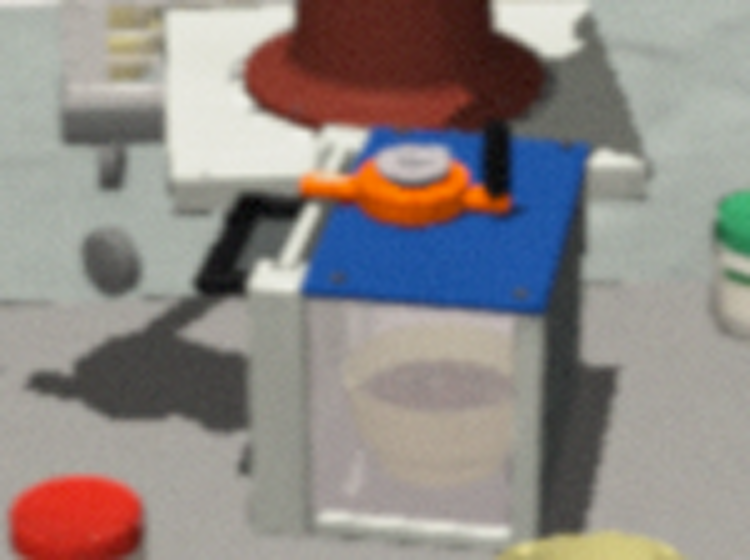

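View pics/t20.png

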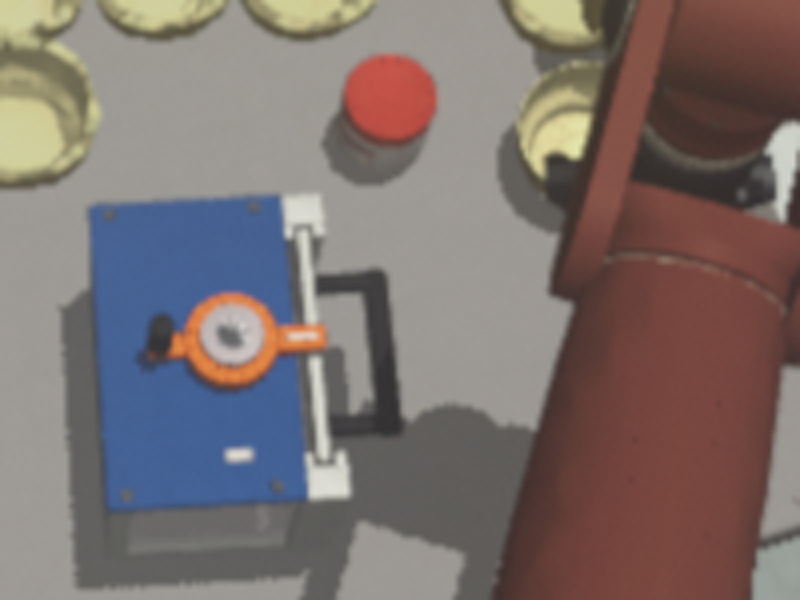

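Run:
```python
from h import *
t=arm.read_camera("top")
g=lambda U,V,z:hood(ray(t,290+U/4-.375,170+V/4-.375,z))
print("tongue",g(325,337,160),"post",g(160,325,199),"cap",g(230,334,174))
X=cloud(t);
for U,V in((305,260),(320,440)):print("sash top z",px(t,290+U/4,170+V/4))
for U,V in((380,300),(388,400)):print("bar top z",px(t,290+U/4,170+V/4))
o=np.load("/tmp/top.npy",allow_pickle=True).item()["color"].astype(int)
d=np.abs(t["color"].astype(int)-o).max(2); save({"color":np.clip(d*3,0,255).astype(np.uint8)},"diff")
```

```text
tongue [-7.5  0.9] post [95.4 -0.1] cap [52.  0.]
sash top z [ 555.93995027 -100.63482053  146.45892318]
sash top z [442.74013373 -69.05772258 147.24822279]
bar top z [ 521.99265651 -140.80653974  125.8460579 ]
bar top z [ 458.5400934  -122.21561391  125.92481302]
```

View pics/diff.png

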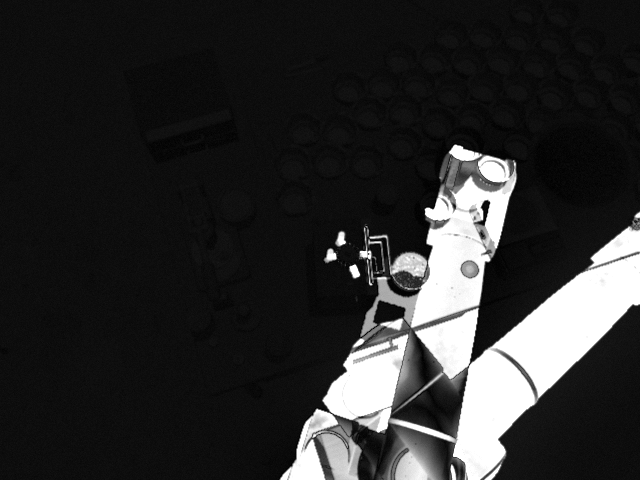

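All checks agree: the tongue lies over the sash, the post is at hood (95.4, -0.1), the sash top is at z 146–147, and nothing else has moved. Handing in.

```bash
python3 -c "
from bench import arm
print(arm.hand_in())"
```

```text
the job is handed in; nothing more can be done
None
```

The filled tin is away under the hood, the sash is fully down and the collar is locked. I handed the job in after about 27 s of the allowed 72 s.

**What I did, in order**
- **Sash up:** I gripped the handle bar and raised the sash to its upper stop, where the upward force rose to 33 N with no further movement.
- **Tin in:** I pushed the tin across the table with the open fingers, tilted 50 to 59° from vertical, without squeezing or lifting it. At the strip the push force held at about 6 N with no movement.
- **Sash down:** I lowered the sash to its lower stop, 100 mm below where I had gripped it.
- **Collar locked:** I turned the collar by its post until the force rose to 14 N with no movement.

**Last checks**
- **Sash:** its top edge read z 146 to 147 mm and the bar top 126 mm. The expected values when down are 146 and 124 mm.
- **Collar:** the post measured at hood (95, 0) and the tongue tip near (-7.5, 1), so the tongue lies over the sash at the red mark.
- **Tin:** it matches the seat point within about 2 mm in the scene camera, allowing for a calibration offset of about 2 to 3 mm between that camera and the arm and top camera. The back of its rim is hidden behind the jamb, so the contact with the strip rests on the force reading.
- **Bystanders:** comparing top images from before and after showed changes only at the tin, the sash, the collar, and the arm and its shadow. The parts of that view under the arm could not be compared.
- **Robot:** it ended clear of everything, with no contact force.

No check failed.

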